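Clamp a batten in the sloping hold-down jig

ROBOT

A 7-joint arm with a two-finger parallel gripper is mounted at the origin on a cart in front of the work surface, level with it; the furniture and walls round the work are solid. World frame = base frame: x ahead of the robot, y to its left, z up, the work surface at z = 0. Lengths are in m, angles in rad, forces in N, time in s.
With the tool pointing down it reaches from about 0.4 to 0.85 m from the base axis. Payload 10.4 kg.
Tool frame: the origin (TCP) lies midway between the tips of the shut fingers; the grasp point (between the pads) lies 19 mm behind it; z points along the fingers, y is the line along which they close (so a half turn about z gives the same grasp; the last joint's range is limited). The gripper opens to 87 mm and grips with 3 to 60 N. Pads are 19 mm wide; open, the fingers measure 117 mm over their backs; the gripper's body (75 mm by 190 mm) begins 51 mm behind the grasp point.
Start: joints at [-1.139, 0.332, -0.065, 1.46, 0.022, 1.35, -0.088], TCP at [0.275, 0.561, 0.223] pointing down, gripper open.
Joint ranges: [-2.6, 2.6], [-0.5, 2.12], [-1.47, 1.34], [0.16, 2.42], [-1.27, 4.41], [0.06, 2.06], [-2.6, 2.6]. Speed limits (rad/s): [2.22, 2.22, 2.79, 2.79, 3.14, 3.14, 3.14].

INTERFACE

Orientations are given as a unit quaternion [x, y, z, w].
In Python, from bench import r gives the robot as it stands.
- The arm moves only by the tool arm_command, never from a script. Its argument "moves" is one flat list of numbers, 4 for each row, row after row: the shift along the tool's x, y, z in cm, then the turn about the tool's z in degrees. A call has 1 to 12 rows; each row shifts and turns the commanded pose from where the row before left it, along the tool's axes as they then stand; what a row does not reach is not made up. A row lasts 1/12 s, in which the tool goes at most 41.7 mm and 7.16 degrees, less where a joint would pass 70% of its speed; a pose out of reach is approached as far as the arm can. A call with a gripper value outside its range is refused whole. "fingers" is the opening in per cent of the stroke, from 0 (shut) to 100 (fully open), set as the call begins (left out, the last holds). The fingers move at their own pace and stop on an object; "squeeze" is the grip in N (left out, the last holds). Time passes only in rows, so rows that do not move let the fingers close. It gives the time, the measured TCP pose, the force, the opening and the grip force at its end, in the units of the state.
- r.read_state(): the state, without advancing time (a new reading comes with each control period).
- r.camera(name): name is "side" or "top" or "wrist"; returns the picture (400x640x3 uint8, red, green, blue); there is no depth.
- r.camera_info(name): a dict with "fx", "fy", "cx", "cy" (pixels), "origin" and "attitude" of the camera in the world. Camera axes: x right, y up, looking along -z (the intrinsics and any distortion apply to the point x, -y, -z); pixel columns grow to the right and rows downward; lengths in m; the calibration is good to about 2 mm. A picture is of the moment at which its call begins: read the wrist's pose just before it. camera_info takes no time and is no camera call; for the wrist camera it gives the pose at the moment of the call.
- r.close_job(): hands the job in; it is judged then, once.
The state is a dict: "time": time; "joint_positions": joint angles; "joint_vel": joint speeds; "joint_torque": joint torques, N m; "ee_pos": TCP position; "eef_rot": TCP orientation; "ft_force": force on the tool from outside, world axes, zero at the start; "torque": the same for the moment, N m; "width": finger opening in m; "grip_force": force on a finger pad.
Only numpy, scipy, OpenCV 4.12 (cv2) and the standard library are available. Lean on these libraries where they do the work, as an engineer would, in place of code of your own. Each camera call takes 0.05 s, during which the arm holds its last target. There are 200 camera calls.

TASK

Clamp the long narrow batten in the sloping jig for carving: screw the black knob up (anticlockwise) until there is room under the clamp foot, lay the batten flat on the slope, lengthwise along the ledge and under the foot, touching both the ledge at the bottom and the stop at the end, then screw the knob fully down (clockwise) so that the foot holds it. Leave the other loose things where they stand.

Things in the scene. Friction and masses are not known exactly. Their poses are not given: they have to be found in the camera images.
- batten: the workpiece: a dark brown rectangular wooden offcut, 32 x 140 x 22 mm, about 55 g, lying flat in the open middle or right of the bench (a like one against the wall at the far back is not meant). Origin: centre of its underside; y along its 140 mm length, z up off the bench. Both ends are alike
- seat (a point): point on the fixed jig's sloping bed where the centre of the batten's underside lies when seated (either way round), 75 mm above the bench. Frame: x straight up the slope (34 deg, low side nearest the robot), y along the ledge towards the end stop, z square off the bed. The ledge's face is at x = -16 mm, the end stop's at y = 70 mm; both are 14 mm high and 12 mm thick
- jig_bed: the pale bed board, 15 mm thick; same origin and axes as the seat. It spans x -28 to 90, y -22 to 82 mm: a seated batten sticks out 48 mm past the open side at y = -22, free to be held there from both sides. A steel clamp arm (26 mm wide, 46 to 60 mm off the bed) runs along y = 40 from a post at x 55 to 85 to a boss at x = 0 (radius 16, 43 to 63 mm off the bed): slide the batten in along +y
- knob_grip (a point): on the axis of the black ribbed round clamp knob, in its rim (37 mm diameter, from 13 mm below to 11 mm above this point). z is the screw axis: parallel to the seat's z, at seat x = 0, y = 40 mm. It is 88 mm off the bed with the knob fully down and rises 3.82 mm per rad (24 mm a turn). Below the rim is a neck of 10 mm radius, then the boss. Grip the rim at any angle and follow its travel
- clamp_knob (a joint): turn of the knob, rad: 0 = fully down at its stop, 3.1 = fully up at its stop; grows anticlockwise seen from above the knob. It stays where it is left; turning takes about 0.1 N m. It starts too low to let the batten in
- clamp_foot: round steel foot of 10 mm radius on the screw's lower end, at seat x = 0, y = 40 mm; it does not turn. Origin: centre of its underside, 19 mm off the bed with the knob fully down (no batten), rising 3.82 mm per rad of knob to 30.8 mm. It is sprung: it gives up to 6 mm, and presses on the 22 mm batten with about 6 N when the knob is fully down
- offcut_block: bystander: pale wooden block 45 x 90 x 32 mm, long side y; origin centre of underside; leave it
- glue_bottle: bystander: standing white glue bottle, 58 mm diameter, 185 mm tall with its yellow nozzle; origin centre of underside; leave it
- offcut_small: bystander: small pale wooden block 40 x 50 x 24 mm; origin centre of underside; leave it
- slip_stone: bystander: grey flat stone 40 x 100 x 11 mm, long side y, lying on the bench beside the jig's open side; origin centre of underside; leave it
Things that resemble listed ones, but are neither listed nor needed, are in the scene too. There is more than one size of the batten; the one meant has the size given above.

How it is judged:
On the way, in this order (a step that is already met when the one before it is completed fails the run):
1. the knob is screwed up far enough for the batten to pass under the foot (value of joint clamp_knob above 1 rad), for 0.1 s.
2. the batten lies seated on the slope under the raised foot (x of batten in the frame of seat between -0.004 and 0.006 m and y of batten in the frame of seat between -0.008 and 0.004 m and z of batten in the frame of seat between -0.003 and 0.003 m and angle between the y axis of batten and the y axis of seat, either way round below 0.08 rad and angle between the z axis of batten and the z axis of seat, either way round below 0.06 rad and value of joint clamp_knob above 0.85 rad), for 0.2 s.
At the end, for the whole second after the job is handed in: The batten lies flat on the sloping bed along the ledge (within about 5 deg), within 6 mm of the ledge and 8 mm of the end stop, at rest; the knob is fully down (within 0.15 rad of its stop) and the foot presses on the batten with more than 2.5 N (x of batten in the frame of seat between -0.004 and 0.006 m and y of batten in the frame of seat between -0.008 and 0.004 m and z of batten in the frame of seat between -0.003 and 0.003 m and angle between the y axis of batten and the y axis of seat, either way round below 0.08 rad and angle between the z axis of batten and the z axis of seat, either way round below 0.06 rad and value of joint clamp_knob below 0.15 rad and contact force between clamp_foot and batten above 2.5 N and linear speed of batten below 0.01 m/s and velocity of joint clamp_knob below 0.05 rad/s); the robot touches nothing.
It fails at once if a bystander (offcut block) is pushed more than 25 mm (distance of offcut_block from where it was at the start of the episode above 0.025 m).
It fails at once if a bystander (glue bottle) is pushed more than 25 mm (distance of glue_bottle from where it was at the start of the episode above 0.025 m).
It fails at once if a bystander (offcut small) is pushed more than 25 mm (distance of offcut_small from where it was at the start of the episode above 0.025 m).
It fails at once if a bystander (slip stone) is pushed more than 25 mm (distance of slip_stone from where it was at the start of the episode above 0.025 m).
It also fails if it takes over 72 s, if anything falls off the work surface, if the arm or the gripper's body presses on something with over 40 N, if the wrist force passes 120 N, or if a joint passes its speed limit or range.

## Working session

There is one attempt and no reset: what is moved stays moved. The work goes in short steps, Python scripts to look and compute and a tool call to move; the robot and the scene stay as the last step left them, time stands still between calls to the robot, and variables do not carry over. Pictures are saved under pics/ and viewed, at most 10 in all, crops included, and the job is handed in when it is done.

Besides the shell and the picture viewer there is one more tool, called after "Request:" as name(argument=value, ...) on one line, values as JSON. arm_command: Moves the arm, as the interface text tells. Its arguments: {"type":"object","properties":{"moves":{"type":"array"},"fingers":{"type":"number"},"squeeze":{"type":"number"}},"required":["moves"]}

```bash
mkdir -p pics; python3 - <<'E'
from bench import r
import cv2,numpy as np
np.set_printoptions(precision=4,suppress=True)
for n in ["side","top","wrist"]:
    i=r.camera_info(n); print(n,i)
    im=r.camera(n); cv2.imwrite(f"pics/{n}0.png",im[:,:,::-1])
s=r.read_state(); print(s)
E
ls
```

```text
side {'fx': 400.4711215167011, 'fy': 400.4711215167011, 'cx': 319.2875581810042, 'cy': 199.31476108082842, 'origin': array([ 0.1106, -0.7066,  0.4823]), 'attitude': array([ 0.5259, -0.1633, -0.2276,  0.8031])}
top {'fx': 486.9875347550006, 'fy': 486.9875347550006, 'cx': 323.03220554710094, 'cy': 193.39802819899754, 'origin': array([ 0.4852, -0.0151,  1.2264]), 'attitude': array([-0.0418,  0.0343,  0.717 , -0.695 ])}
wrist {'fx': 300.93131467823366, 'fy': 300.93131467823366, 'cx': 313.04423720590717, 'cy': 198.98215409910705, 'origin': array([0.2088, 0.5949, 0.3832]), 'attitude': array([-0.1141, -0.0704,  0.5251,  0.8404])}
{'time': 0.15, 'joint_positions': array([-1.1386,  0.3327, -0.0647,  1.4607,  0.0216,  1.3499, -0.0885]), 'joint_vel': array([ 0.0014, -0.0006,  0.0014, -0.0019,  0.0005,  0.0012, -0.0005]), 'joint_torque': array([  0.001 , -62.3635,   0.0252, -39.0146,  -0.0611,   0.0373,
         0.0001]), 'ee_pos': array([0.2744, 0.5612, 0.2219]), 'eef_rot': array([ 0.2254,  0.9743, -0.0005, -0.0001]), 'ft_force': array([ 0.4379, -0.0576, -0.5197]), 'torque': array([-0.0387, -0.0366,  0.0281]), 'grip_force': 0.0, 'width': 0.08684754227320311}
pics
```

View pics/top0.png

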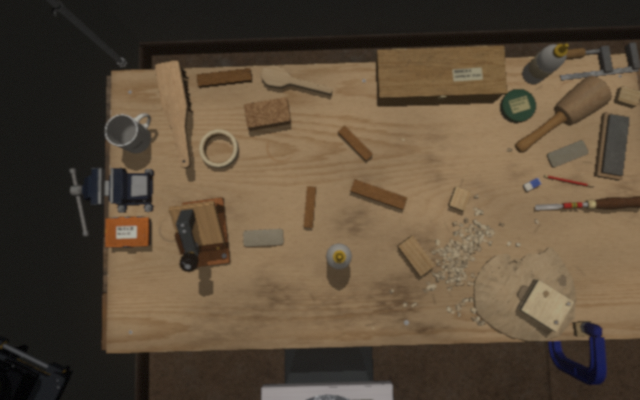

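View pics/side0.png

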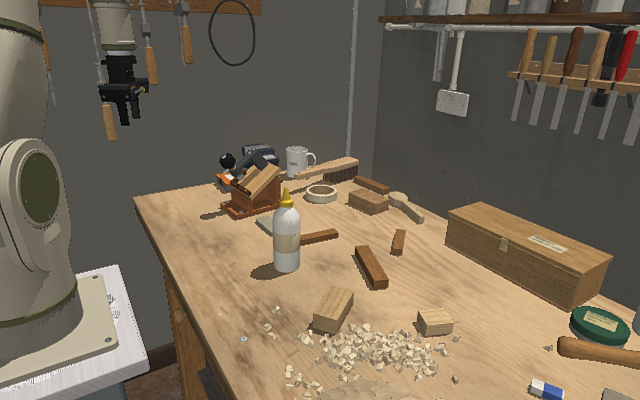

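Top view: jig at (200,232) with the knob at (188,262). Candidate battens are at (378,194), (310,207), (355,143) and one at the back (225,77). I'll measure them.

```bash
cat > h.py <<'E'
from bench import r
import cv2,numpy as np
from scipy.spatial.transform import Rotation as R
np.set_printoptions(precision=4,suppress=True)
def ray(i,u,v):
    d=np.array([(u-i['cx'])/i['fx'],-(v-i['cy'])/i['fy'],-1.])
    return np.array(i['origin']),R.from_quat(i['attitude']).apply(d)
def onz(i,u,v,z):
    o,d=ray(i,u,v); return o+d*(z-o[2])/d[2]
def proj(i,p):
    q=R.from_quat(i['attitude']).inv().apply(np.atleast_2d(p)-i['origin'])
    return np.c_[i['cx']-i['fx']*q[:,0]/q[:,2],i['cy']+i['fy']*q[:,1]/q[:,2]]
def tri(rs):
    A=0;b=0
    for o,d in rs:
        d=d/np.linalg.norm(d);P=np.eye(3)-np.outer(d,d);A=A+P;b=b+P@o
    p=np.linalg.solve(A,b); return p,[np.linalg.norm(np.cross(p-o,d/np.linalg.norm(d))) for o,d in rs]
E
python3 - <<'E'
from h import *
im=cv2.imread('pics/top0.png');i=r.camera_info('top')
hsv=cv2.cvtColor(im,cv2.COLOR_BGR2HSV)
for (u,v) in [(378,194),(310,207),(355,143),(225,77),(340,180),(263,237),(415,256),(458,199)]: print((u,v),hsv[v,u],onz(i,u,v,0.022))
m=((hsv[:,:,0]<18)&(hsv[:,:,1]>120)&(hsv[:,:,2]<115)).astype(np.uint8)
m[:60]=0
cs,_=cv2.findContours(m,cv2.RETR_EXTERNAL,cv2.CHAIN_APPROX_NONE)
for c in cs:
    if cv2.contourArea(c)<150: continue
    p=np.array([onz(i,u,v,0.022)[:2] for u,v in c[:,0]],np.float32)
    print(c[:,0].mean(0),cv2.minAreaRect(p))
cv2.imwrite('pics/jt.png',cv2.resize(im[180:280,140:300],(800,500),interpolation=cv2.INTER_CUBIC))
s=cv2.imread('pics/side0.png')
cv2.imwrite('pics/js.png',cv2.resize(s[135:235,190:350],(800,500),interpolation=cv2.INTER_CUBIC))
E
```

```text
(378, 194) [ 15 151 101] [ 0.6097 -0.1407  0.022 ]
(310, 207) [ 15 147 104] [0.5827 0.0291 0.022 ]
(355, 143) [ 15 151 103] [ 0.7404 -0.0885  0.022 ]
(225, 77) [ 14 153  90] [0.9232 0.2375 0.022 ]
(340, 180) [ 16 102 137] [ 0.6478 -0.0476  0.022 ]
(263, 237) [ 19  59 117] [0.5121 0.1471 0.022 ]
(415, 256) [ 17 108 132] [ 0.4544 -0.2246  0.022 ]
(458, 199) [ 18  99 154] [ 0.591  -0.3379  0.022 ]
[618.42 202.52] ((0.5693358778953552, -0.7303199768066406), (0.025572406128048897, 0.10517238080501556), 0.32472383975982666)
[210.8856 233.0775] ((0.5293909311294556, 0.2786372900009155), (0.16459621489048004, 0.08386175334453583), 5.270382881164551)
[309.6087 207.    ] ((0.582979679107666, 0.030566001310944557), (0.02241528034210205, 0.10086657851934433), 83.97862243652344)
[378.248 194.216] ((0.6093584299087524, -0.1408354640007019), (0.13845744729042053, 0.03378760442137718), 68.76930236816406)
[354.92 143.68] ((0.7387253642082214, -0.08764445781707764), (0.10215456783771515, 0.02505521848797798), 42.421077728271484)
[541.7143 130.5804] ((0.7561848163604736, -0.5545951128005981), (0.03327784687280655, 0.15176571905612946), 33.13614273071289)
[266.8802 116.0744] ((0.8223493695259094, 0.1310025304555893), (0.06804706901311874, 0.10811804980039597), 6.101545333862305)
[469.9812  95.831 ] ((0.8555440902709961, -0.39229071140289307), (0.03760186955332756, 0.16117754578590393), 0.30704227089881897)
[223.9603  77.373 ] ((0.9224809408187866, 0.24032951891422272), (0.035608820617198944, 0.13930927217006683), 4.930608749389648)
[410.3533  81.6338] ((0.8920081853866577, -0.24856984615325928), (0.1971428394317627, 0.11815813183784485), 87.97572326660156)
```

View pics/jt.png

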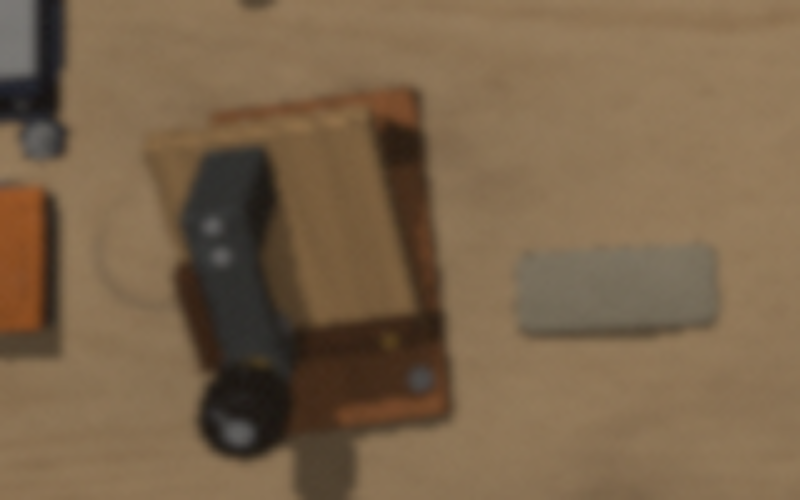

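View pics/js.png

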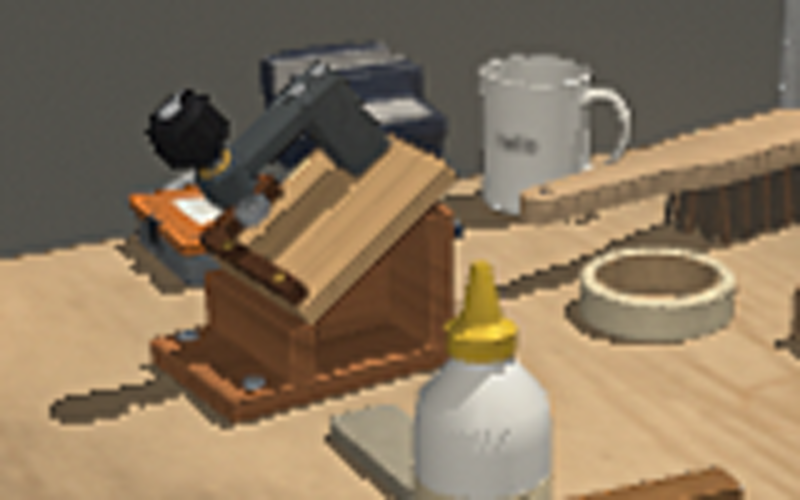

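The top crop shows the bed's upper edge running from about (146,138) to (367,108) and the knob at (247,408). In the side crop the knob is at (188,130). The 138x34 mm rectangle at (378,194) is the batten. Next I'll get the jig pose.

```bash
python3 - <<'E'
from h import *
i=r.camera_info('top');s=r.camera_info('side');w=r.camera_info('wrist');st=r.read_state()
f=lambda x,y:(140+x/5-.4,180+y/5-.4); g=lambda x,y:(190+x/5-.4,135+y/5-.4)
z=0.075+.09*np.sin(np.radians(34))
for dz,a,b in [(0.0124,(367,108),(146,138)),(0,(372,126),(152,158))]:
    A=onz(i,*f(*a),z-dz);B=onz(i,*f(*b),z-dz);d=B-A
    yaw=np.arctan2(d[1],d[0])-np.pi/2
    print('corners',A,B,np.linalg.norm(d),np.degrees(yaw))
    c,sn=np.cos(yaw),np.sin(yaw); ex=np.array([c,sn]);ey=np.array([-sn,c])
    off=.09*np.cos(np.radians(34))+ (0.0084 if dz else 0)
    print(' seat',A[:2]-off*ex+.022*ey, B[:2]-off*ex-.082*ey)
k,e=tri([ray(i,*f(247,408)),ray(s,*g(188,130))]); print('knob',k,e)
RT=R.from_quat(st['eef_rot']); print('cam in tool',RT.inv().apply(w['origin']-st['ee_pos']),(RT.inv()*R.from_quat(w['attitude'])).as_matrix())
print('tool axes',RT.as_matrix())
print(proj(w,[[.53,.28,.08],k,[.6093,-.1408,.02]]))
# base-board corners on z~0.012
for p in [(415,90),(450,415),(215,115)]: print('base',onz(i,*f(*p),.015))
E
```

```text
corners [0.5958 0.2487 0.1129] [0.5851 0.3508 0.1129] 0.10262338751421234 5.954052425091352
 seat [0.5109 0.262 ] [0.5111 0.2606]
corners [0.5862 0.2435 0.1253] [0.5748 0.3439 0.1253] 0.10104100624363277 6.502514069796185
 seat [0.5096 0.2569] [0.5099 0.254 ]
knob [0.4621 0.2938 0.148 ] [np.float64(0.0008632083882609878), np.float64(0.0008632083882610452)]
cam in tool [ 0.0737  0.0013 -0.1614] [[ 0.0005  0.9641  0.2656]
 [ 1.     -0.0006 -0.    ]
 [ 0.0001  0.2656 -0.9641]]
tool axes [[-0.8984  0.4392 -0.0004]
 [ 0.4392  0.8984 -0.001 ]
 [-0.     -0.0011 -1.    ]]
[[207.9871 444.224 ]
 [164.5623 464.0622]
 [ 38.7876 516.4659]]
base [0.6138 0.2477 0.015 ]
base [0.4518 0.2317 0.015 ]
base [0.6044 0.3483 0.015 ]
```

View pics/wrist0.png

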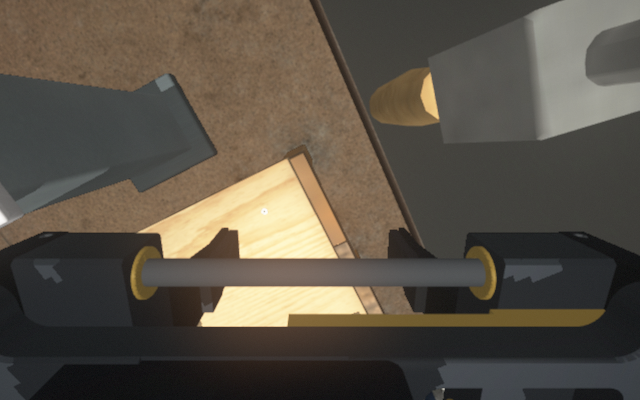

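The wrist camera sees only the tool's +x side (the rows above about 235). Next I'll hover past the jig and look back at it.

```bash
cat >> h.py <<'E'
def rows(p0,yaw0,p1,yaw1,n=None):
    """tool down; yaw = world angle of tool y (deg). prints rows dx dy dz(cm) turn(deg)"""
    p0,p1=np.array(p0,float),np.array(p1,float)
    dy=yaw1-yaw0
    n=n or int(max(np.ceil(np.linalg.norm(p1-p0)/.040),np.ceil(abs(dy)/7.1),1))
    out=[];step=(p1-p0)/n
    for k in range(n):
        a=np.radians(yaw0+dy*k/n); ty=np.array([np.cos(a),np.sin(a),0]); tx=np.array([-ty[1],ty[0],0])
        out+=[round(100*step@tx,2),round(100*step@ty,2),round(-100*step[2],2),round(-dy/n,2)]
    print(n,'rows',[float(x) for x in out])
def now():
    s=r.read_state();M=R.from_quat(s['eef_rot']).as_matrix()
    y=np.degrees(np.arctan2(M[1,1],M[0,1]))
    print('t',s['time'],'p',s['ee_pos'],'yaw',round(y,2),'F',s['ft_force'],'T',s['torque'],'w',round(s['width'],4),'g',s['grip_force'],'j',s['joint_positions'])
    return s['ee_pos'],y
E
python3 - <<'E'
from h import *
p,y=now(); rows(p,y,[.60,.27,.30],96)
E
```

```text
t 0.15 p [0.2744 0.5612 0.2219] yaw 63.95 F [ 0.4379 -0.0576 -0.5197] T [-0.0387 -0.0366  0.0281] w 0.0868 g 0.0 j [-1.1386  0.3327 -0.0647  1.4607  0.0216  1.3499 -0.0885]
12 rows [-3.5, -0.99, -0.65, -2.67, -3.45, -1.15, -0.65, -2.67, -3.4, -1.31, -0.65, -2.67, -3.33, -1.47, -0.65, -2.67, -3.26, -1.62, -0.65, -2.67, -3.18, -1.77, -0.65, -2.67, -3.09, -1.92, -0.65, -2.67, -3.0, -2.06, -0.65, -2.67, -2.9, -2.2, -0.65, -2.67, -2.8, -2.33, -0.65, -2.67, -2.69, -2.46, -0.65, -2.67, -2.57, -2.58, -0.65, -2.67]
```

Request:
arm_command(moves=[-3.5,-1.0,-0.65,-2.67,-3.45,-1.15,-0.65,-2.67,-3.4,-1.3,-0.65,-2.67,-3.3,-1.5,-0.65,-2.67,-3.25,-1.6,-0.65,-2.67,-3.2,-1.8,-0.65,-2.67,-3.1,-1.9,-0.65,-2.67,-3.0,-2.05,-0.65,-2.67,-2.9,-2.2,-0.65,-2.67,-2.8,-2.3,-0.65,-2.67,-2.7,-2.45,-0.65,-2.67,-2.6,-2.6,-0.65,-2.67], fingers=100, squeeze=30)

```text
time: 1.15
ee_pos: [0.6013, 0.269, 0.3007]
eef_rot: [-0.053, 0.999, 0.0, -0.0]
ft_force: [0.9, 0.6, 0.0]
width: 0.087
grip_force: 0.0
```

```bash
python3 - <<'E'
from h import *
import json
r.camera('top')
now(); w=r.camera_info('wrist'); im=r.camera('wrist'); cv2.imwrite('pics/w1.png',im[:,:,::-1])
json.dump({k:np.array(v).tolist() for k,v in w.items()},open('w1.json','w')); now()
E
```

```text
t 1.2 p [0.6068 0.2611 0.3014] yaw 95.83 F [-0.1504 -7.3628 -0.5679] T [-0.4529 -0.032   0.0339] w 0.0871 g 0.0 j [-0.5581  0.3853  0.114   1.232  -0.0378  1.5254  1.2218]
t 1.25 p [0.6049 0.2634 0.3008] yaw 95.56 F [ 0.4895  0.4273 -0.7279] T [0.0132 0.0451 0.0236] w 0.0871 g 0.0 j [-0.5607  0.3837  0.1119  1.2352 -0.038   1.5241  1.2128]
```

View pics/w1.png

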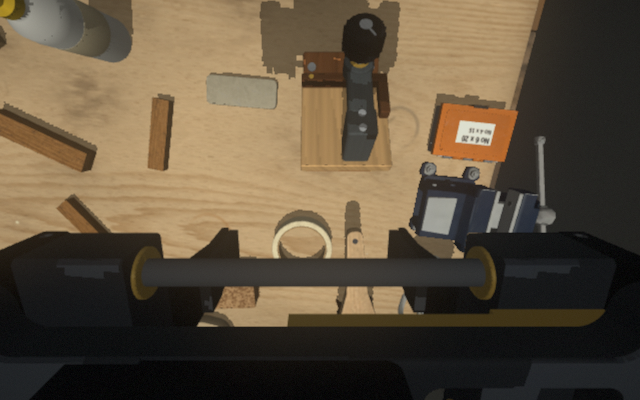

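The wrist view shows the jig square to the image. The bed's lower outline runs (301,170)–(391,168), the knob is at about (364,38), the slip stone at (242,91) and the bottle top-left.

```bash
python3 - <<'E'
from h import *
import json
w=json.load(open('w1.json'));im=cv2.imread('pics/w1.png');i=r.camera_info('top')
for dz,a,b in [(0.0124,(301.5,170),(391.5,168.5)),(0,(301,164.5),(391.5,163))]:
    z=.1253-dz;A=onz(w,*a,z);B=onz(w,*b,z);d=B-A;yaw=np.arctan2(d[1],d[0])-np.pi/2
    ex=np.array([np.cos(yaw),np.sin(yaw)]);ey=np.array([-ex[1],ex[0]]);off=.0746+(.0084 if dz else 0)
    print(A,B,np.linalg.norm(d),np.degrees(yaw),'seat',A[:2]-off*ex+.022*ey,B[:2]-off*ex-.082*ey)
# knob mask blobs
g=im.max(2);m=(g<45).astype(np.uint8);m[:,:330]=0;m[:,400:]=0;m[62:]=0
ys,xs=np.nonzero(m);print('knob bbox w',xs.min(),xs.max(),ys.min(),ys.max())
t=cv2.imread('pics/top0.png');mt=(t.max(2)<45).astype(np.uint8);sub=mt[250:275,176:202];ys,xs=np.nonzero(sub);print('top',xs.min()+176,xs.max()+176,ys.min()+250,ys.max()+250)
sd=r.camera_info('side');S=cv2.imread('pics/side0.png').max(2)[150:172,215:240]<50;ys,xs=np.nonzero(S);print('side',xs.min()+215,xs.max()+215,ys.min()+150,ys.max()+150)
seat=np.array([.5105,.261,.075]);yaw=np.radians(6);ex=np.array([np.cos(yaw),np.sin(yaw),0]);ey=np.array([-ex[1],ex[0],0]);c,s=np.cos(np.radians(34)),np.sin(np.radians(34))
X=ex*c+np.array([0,0,s]);Z=-ex*s+np.array([0,0,c])
P=lambda x,y,z:seat+X*x+ey*y+Z*z
pts=[P(.09,-.022,0),P(.09,.082,0),P(-.016,-.022,.014),P(0,.04,.099),P(0,.04,.075)]
for nm,c_ in (('w',w),('t',i),('s',sd)): print(nm,proj(c_,pts).round(1).tolist())
E
```

```text
[0.5969 0.2473 0.1129] [0.5842 0.3521 0.1129] 0.10548941073049223 6.872601251841584 seat [0.5118 0.2592] [0.5117 0.2607]
[0.5884 0.2465 0.1253] [0.5763 0.3476 0.1253] 0.10181061032518078 6.857651656432192 seat [0.5117 0.2594] [0.512  0.2573]
knob bbox w 342 385 14 61
top 181 200 250 270
side 219 236 153 171
w [[301.5, 163.3], [394.0, 163.1], [302.1, 77.3], [366.5, 26.0], [362.5, 47.1]]
t [[212.5, 204.5], [167.2, 210.7], [221.8, 246.4], [187.4, 266.0], [189.4, 259.6]]
s [[276.6, 166.4], [257.4, 157.2], [246.9, 189.7], [222.6, 157.8], [227.7, 164.0]]
```

Seat is about (0.5115, 0.2595, 0.075) with yaw 6.6°. The knob grip is about (0.459, 0.2935, 0.149).

```bash
python3 - <<'E'
from h import *
p,y=now(); rows(p,y,[.459,.2935,.205],46.6,8); rows([0,0,.205],46.6,[0,0,.142],46.6,3)
E
```

```text
t 1.25 p [0.6049 0.2634 0.3008] yaw 95.56 F [ 0.4895  0.4273 -0.7279] T [0.0132 0.0451 0.0236] w 0.0871 g 0.0 j [-0.5607  0.3837  0.1119  1.2352 -0.038   1.5241  1.2128]
8 rows [1.78, 0.55, 1.2, 6.12, 1.83, 0.36, 1.2, 6.12, 1.85, 0.16, 1.2, 6.12, 1.86, -0.04, 1.2, 6.12, 1.85, -0.24, 1.2, 6.12, 1.81, -0.43, 1.2, 6.12, 1.75, -0.62, 1.2, 6.12, 1.68, -0.81, 1.2, 6.12]
3 rows [0.0, 0.0, 2.1, -0.0, 0.0, 0.0, 2.1, -0.0, 0.0, 0.0, 2.1, -0.0]
```

Request:
arm_command(moves=[1.8,0.55,1.2,6.1,1.8,0.35,1.2,6.1,1.85,0.15,1.2,6.1,1.85,0,1.2,6.1,1.85,-0.25,1.2,6.1,1.8,-0.45,1.2,6.1,1.75,-0.6,1.2,6.1,1.7,-0.8,1.2,6.1,0,0,0,0,0,0,0,0])

```text
time: 2.08
ee_pos: [0.4533, 0.2996, 0.2041]
eef_rot: [0.364, 0.932, -0.0, -0.0]
ft_force: [1.1, -0.2, 1.0]
width: 0.0869
grip_force: 0.0
```

```bash
python3 - <<'E'
from h import *
p,y=now(); rows(p,y,[.459,.2935,.142],46.6,3)
E
```

```text
t 2.0833 p [0.4533 0.2996 0.2041] yaw 47.36 F [ 1.0985 -0.2235  1.0018] T [-0.0522 -0.0535 -0.0756] w 0.0869 g 0.0 j [-0.7791  0.1618  0.1239  1.7115 -0.0211  1.2706  0.176 ]
3 rows [-0.28, -0.02, 2.07, 0.25, -0.28, -0.02, 2.07, 0.25, -0.28, -0.02, 2.07, 0.25]
```

Descend, then close.

Request:
arm_command(moves=[-0.3,0,2.1,0,-0.3,0,2.1,0,-0.2,0,2.0,0,0,0,0,0])

```text
time: 2.42
ee_pos: [0.4599, 0.292, 0.1394]
eef_rot: [0.365, 0.931, -0.002, -0.001]
ft_force: [-0.5, 0.0, -1.1]
width: 0.0872
grip_force: 0.0
```

Request:
arm_command(moves=[0,0,0,0,0,0,0,0,0,0,0,0,0,0,0,0], fingers=0, squeeze=25)

```text
time: 2.75
ee_pos: [0.461, 0.2944, 0.1439]
eef_rot: [0.365, 0.931, 0.001, 0.001]
ft_force: [1.0, -0.3, 0.5]
width: 0.0679
grip_force: 0.0
```

```bash
python3 - <<'E'
from h import *
p,y=now()
# 13 rows of +100deg with knob rise 1.56 rad
a=1.56*.00382;d=np.array([-a*.559*.993,-a*.559*.115,a*.829]);rows(p,y,p+d,y+100,15)
im=r.camera('side');cv2.imwrite('pics/s2.png',cv2.resize(im[110:210,190:350,::-1],(800,500),interpolation=cv2.INTER_CUBIC))
E
```

```text
t 2.75 p [0.461  0.2944 0.1439] yaw 47.2 F [ 0.9937 -0.2633  0.4749] T [-0.0743  0.0123 -0.0499] w 0.0679 g 0.0 j [-0.7641  0.2158  0.1275  1.78   -0.0301  1.1454  0.1966]
15 rows [0.01, -0.02, -0.03, -6.67, 0.02, -0.02, -0.03, -6.67, 0.02, -0.01, -0.03, -6.67, 0.02, -0.01, -0.03, -6.67, 0.02, -0.01, -0.03, -6.67, 0.02, -0.01, -0.03, -6.67, 0.02, -0.0, -0.03, -6.67, 0.02, -0.0, -0.03, -6.67, 0.02, 0.0, -0.03, -6.67, 0.02, 0.0, -0.03, -6.67, 0.02, 0.01, -0.03, -6.67, 0.02, 0.01, -0.03, -6.67, 0.02, 0.01, -0.03, -6.67, 0.02, 0.01, -0.03, -6.67, 0.02, 0.02, -0.03, -6.67]
```

View pics/s2.png

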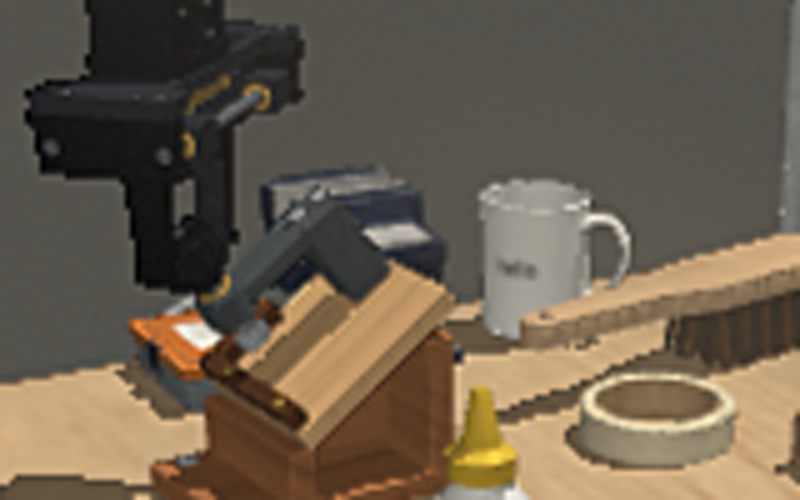

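The side view shows the knob between the fingers, at about (205,240) in the crop. The fingers are still closing.

Request:
arm_command(moves=[0,0,0,0,0,0,0,0,0,0,0,0,0,0,0,0,0,0,0,0,0,0,0,0])

```text
time: 3.3
ee_pos: [0.4598, 0.2933, 0.1426]
eef_rot: [0.365, 0.931, -0.001, -0.0]
ft_force: [-3.7, -3.6, 5.2]
width: 0.0403
grip_force: 25.0
```

Request:
arm_command(moves=[0,0,-0.03,-6.7,0.02,-0.02,-0.03,-6.7,0.02,0,-0.03,-6.7,0.02,0,-0.03,-6.7,0.02,0,-0.03,-6.7,0.02,0,-0.03,-6.7,0.02,0,-0.03,-6.7,0.02,0,-0.03,-6.7])

```text
time: 3.97
ee_pos: [0.4585, 0.2925, 0.1447]
eef_rot: [-0.096, 0.995, -0.001, -0.001]
ft_force: [-2.6, -4.7, 2.7]
width: 0.0363
grip_force: 25.6
```

Request:
arm_command(moves=[0.02,0,-0.03,-6.7,0.02,0,-0.03,-6.7,0.02,0,-0.03,-6.7,0.02,0,-0.03,-6.7,0.02,0,-0.03,-6.7,0.02,0,-0.03,-6.7,0.02,0,-0.03,-6.7])

```text
time: 4.55
ee_pos: [0.4579, 0.2931, 0.1469]
eef_rot: [-0.485, 0.875, -0.0, 0.0]
ft_force: [-1.1, 0.4, -1.9]
width: 0.0402
grip_force: 25.0
```

```bash
python3 - <<'E'
from h import *
now();im=r.camera('side');cv2.imwrite('pics/s3.png',cv2.resize(im[110:210,190:350,::-1],(800,500),interpolation=cv2.INTER_CUBIC));now()
E
```

```text
t 4.55 p [0.4579 0.2931 0.1469] yaw 147.98 F [-1.0888  0.4147 -1.8656] T [-0.2009 -0.5372 -0.4407] w 0.0402 g 25.021640472386935 j [-0.6084  0.2119 -0.0511  1.7747  0.0121  1.1553  1.9194]
t 4.6 p [0.4578 0.2931 0.1469] yaw 148.49 F [-0.3814 -0.2999 -2.6597] T [-0.3393 -0.3903 -0.2455] w 0.0409 g 24.99842855191673 j [-0.6079  0.2118 -0.0519  1.7746  0.0122  1.1554  1.9281]
```

View pics/s3.png

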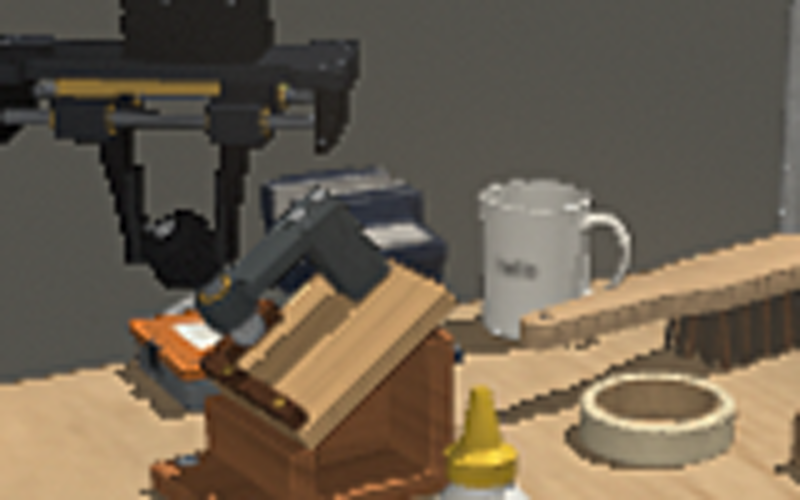

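The knob turned and rose, with the brass neck now visible at (215,285). One more stroke.

Request:
arm_command(moves=[0,0,0,0,0,0,0,0,0,0,0,0], fingers=64)

```text
time: 4.85
ee_pos: [0.4578, 0.2935, 0.1471]
eef_rot: [-0.481, 0.877, 0.0, 0.0]
ft_force: [-0.0, -0.5, -0.2]
width: 0.0521
grip_force: 0.0
```

Request:
arm_command(moves=[0,0,0,6.8,0,0,0,6.8,0,0,0,6.8,0,0,0,6.8,0,0,0,6.8,0,0,0,6.8,0,0,0,6.8,0,0,0,6.8])

```text
time: 5.52
ee_pos: [0.4578, 0.2935, 0.1472]
eef_rot: [-0.025, 1.0, 0.0, 0.0]
ft_force: [0.5, -0.0, 0.3]
width: 0.0556
grip_force: 0.0
```

Request:
arm_command(moves=[0,0,0,6.8,0,0,0,6.8,0,0,0,6.8,0,0,0,6.8,0,0,0,6.8,0,0,0,6.8,0,0,0,6.8])

```text
time: 6.1
ee_pos: [0.4578, 0.2935, 0.1472]
eef_rot: [0.381, 0.925, 0.0, 0.0]
ft_force: [0.3, -0.4, -0.4]
width: 0.0557
grip_force: 0.0
```

Request:
arm_command(moves=[0,0,0,0,0,0,0,0,0,0,0,0,0,0,0,0,0,0,0,0,0,0,0,0], fingers=0)

```text
time: 6.6
ee_pos: [0.4571, 0.2929, 0.147]
eef_rot: [0.376, 0.926, -0.001, -0.001]
ft_force: [-3.9, -2.9, 3.2]
width: 0.0403
grip_force: 25.0
```

```bash
python3 - <<'E'
from h import *
now()
E
```

```text
t 6.6 p [0.4571 0.2929 0.147 ] yaw 45.79 F [-3.8551 -2.9181  3.201 ] T [-0.6586  0.9555  0.03  ] w 0.0403 g 25.000573962461203 j [-0.7643  0.2072  0.1247  1.7834 -0.0282  1.1544  0.1684]
```

Request:
arm_command(moves=[0,0,-0.03,-6.7,0.02,-0.02,-0.03,-6.7,0.02,0,-0.03,-6.7,0.02,0,-0.03,-6.7,0.02,0,-0.03,-6.7,0.02,0,-0.03,-6.7,0.02,0,-0.03,-6.7,0.02,0,-0.03,-6.7])

```text
time: 7.27
ee_pos: [0.4558, 0.2922, 0.1491]
eef_rot: [-0.084, 0.996, -0.001, -0.001]
ft_force: [-3.2, -3.2, 2.2]
width: 0.0359
grip_force: 25.5
```

Request:
arm_command(moves=[0.02,0,-0.03,-6.7,0.02,0,-0.03,-6.7,0.02,0,-0.03,-6.7,0.02,0,-0.03,-6.7,0.02,0,-0.03,-6.7,0.02,0,-0.03,-6.7,0.02,0,-0.03,-6.7])

```text
time: 7.85
ee_pos: [0.4549, 0.2925, 0.151]
eef_rot: [-0.474, 0.881, -0.0, -0.0]
ft_force: [-0.2, 0.6, -4.9]
width: 0.0406
grip_force: 25.0
```

```bash
python3 - <<'E'
from h import *
now();im=r.camera('side');cv2.imwrite('pics/s4.png',cv2.resize(im[110:210,190:350,::-1],(800,500),interpolation=cv2.INTER_CUBIC))
for n in ('s2','s3','s4'):
    c=cv2.imread(f'pics/{n}.png')
E
```

```text
t 7.85 p [0.4549 0.2925 0.151 ] yaw 146.55 F [-0.2208  0.573  -4.9324] T [ 0.212  -0.1471 -0.7377] w 0.0406 g 25.045609770386363 j [-0.6145  0.2029 -0.0466  1.7764  0.0101  1.1634  1.8937]
```

View pics/s4.png

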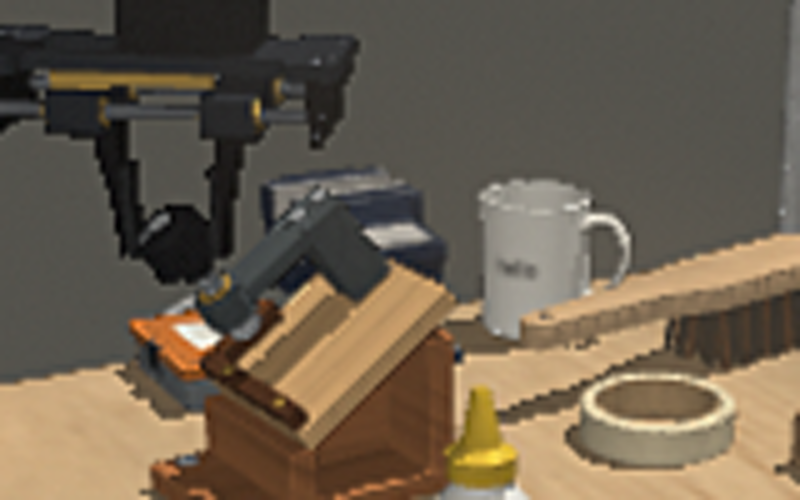

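The knob is clearly up: the foot has cleared and the neck is longer. Now release it and go to the batten at (0.609,-0.141), axis 68.8°, gripping 50 mm from its centre on the -y end.

Request:
arm_command(moves=[0,0,0,0,0,0,0,0,0,0,0,0,0,0,-4,0,0,0,-4,0,0,0,-3.5,0,0,0,0,0], fingers=75)

```text
time: 8.48
ee_pos: [0.4574, 0.2947, 0.2746]
eef_rot: [-0.47, 0.883, 0.001, 0.006]
ft_force: [-0.0, -0.1, 0.3]
width: 0.0646
grip_force: 0.0
```

```bash
python3 - <<'E'
from h import *
p,y=now(); rows(p,y,[.585,-.20,.25],-21.2,24)
t=r.camera_info('top');im=r.camera('top');cv2.imwrite('pics/t5.png',im[:,:,::-1])
hsv=cv2.cvtColor(im,cv2.COLOR_RGB2HSV);m=((hsv[:,:,0]<18)&(hsv[:,:,1]>120)&(hsv[:,:,2]<115)).astype(np.uint8)
# batten by rays at top (camera sees top face + a little side)
cs,_=cv2.findContours(m[170:220,340:415],cv2.RETR_EXTERNAL,cv2.CHAIN_APPROX_NONE)
c=max(cs,key=cv2.contourArea)[:,0]+[340,170]
print(cv2.minAreaRect(np.array([onz(t,u,v,.02)[:2] for u,v in c],np.float32)))
E
```

```text
t 8.4833 p [0.4574 0.2947 0.2746] yaw 146.08 F [-0.0033 -0.0806  0.3159] T [ 0.0868  0.033  -0.0124] w 0.0646 g 0.0 j [-0.6189  0.1229 -0.0414  1.6055  0.0054  1.4019  1.8888]
24 rows [1.41, -1.59, 0.1, 6.97, 1.21, -1.75, 0.1, 6.97, 0.99, -1.89, 0.1, 6.97, 0.75, -1.99, 0.1, 6.97, 0.51, -2.07, 0.1, 6.97, 0.25, -2.11, 0.1, 6.97, -0.01, -2.13, 0.1, 6.97, -0.27, -2.11, 0.1, 6.97, -0.52, -2.06, 0.1, 6.97, -0.77, -1.99, 0.1, 6.97, -1.0, -1.88, 0.1, 6.97, -1.22, -1.74, 0.1, 6.97, -1.43, -1.58, 0.1, 6.97, -1.61, -1.4, 0.1, 6.97, -1.76, -1.19, 0.1, 6.97, -1.9, -0.97, 0.1, 6.97, -2.0, -0.73, 0.1, 6.97, -2.07, -0.48, 0.1, 6.97, -2.12, -0.23, 0.1, 6.97, -2.13, 0.03, 0.1, 6.97, -2.11, 0.29, 0.1, 6.97, -2.06, 0.54, 0.1, 6.97, -1.98, 0.79, 0.1, 6.97, -1.87, 1.02, 0.1, 6.97]
((0.6089475750923157, -0.14149662852287292), (0.13741254806518555, 0.03213052824139595), 68.73162841796875)
```

Request:
arm_command(moves=[1.4,-1.6,0.1,7,1.2,-1.75,0.1,7,1.0,-1.9,0.1,7,0.75,-2.0,0.1,7,0.5,-2.1,0.1,7,0.25,-2.1,0.1,7,0,-2.1,0.1,7,-0.3,-2.1,0.1,7,-0.5,-2.1,0.1,7,-0.8,-2.0,0.1,7,-1.0,-1.9,0.1,7,-1.2,-1.7,0.1,7])

```text
time: 9.53
ee_pos: [0.5191, 0.0443, 0.2539]
eef_rot: [0.244, 0.97, -0.0, -0.0]
ft_force: [0.8, 0.2, 0.1]
width: 0.0653
grip_force: 0.0
```

Request:
arm_command(moves=[-1.4,-1.6,0.1,7,-1.6,-1.4,0.1,7,-1.8,-1.2,0.1,7,-1.9,-1.0,0.1,7,-2.0,-0.7,0.1,7,-2.1,-0.5,0.1,7,-2.1,-0.2,0.1,7,-2.1,0,0.1,7,-2.1,0.3,0.1,7,-2.1,0.5,0.1,7,-2.0,0.8,0.1,7,-1.9,1.0,0.1,7])

```text
time: 10.53
ee_pos: [0.5804, -0.2043, 0.2418]
eef_rot: [0.83, 0.558, -0.0, -0.0]
ft_force: [0.1, -0.1, -0.3]
width: 0.0649
grip_force: 0.0
```

```bash
python3 - <<'E'
from h import *
r.camera('side'); r.camera('side')
p,y=now();w=r.camera_info('wrist');im=r.camera('wrist');cv2.imwrite('pics/w6.png',im[:,:,::-1])
print(proj(w,[[.609,-.1412,.022]]))
hsv=cv2.cvtColor(im,cv2.COLOR_RGB2HSV);print(hsv[tuple(proj(w,[[.609,-.1412,.022]])[0].astype(int)[::-1])])
m=((hsv[:,:,0]<19)&(hsv[:,:,1]>120)&(hsv[:,:,2]<150)&(hsv[:,:,2]>40)).astype(np.uint8)*255
m[228:]=0
cs,_=cv2.findContours(m,cv2.RETR_EXTERNAL,cv2.CHAIN_APPROX_NONE)
for c in cs:
    if cv2.contourArea(c)>400:
        print(cv2.boundingRect(c),cv2.minAreaRect(np.array([onz(w,u,v,.022)[:2] for u,v in c[:,0]],np.float32)))
E
```

```text
t 10.6333 p [ 0.5796 -0.2072  0.2414] yaw -22.42 F [-0.639   0.2731 -0.854 ] T [-0.1032  0.0897  0.004 ] w 0.065 g 0.0 j [-0.1574  0.3248  0.5439  1.4859 -0.1664  1.3787  0.004 ]
[[315.6687 116.9774]]
[ 15 149 128]
(303, 55, 28, 119) ((0.6106000542640686, -0.14195409417152405), (0.13858819007873535, 0.031810957938432693), 68.7230224609375)
(517, 0, 123, 228) ((0.904805600643158, -0.2834817171096802), (0.2813184857368469, 0.1385740488767624), 83.80120849609375)
(375, 0, 57, 76) ((0.7341607213020325, -0.09535221755504608), (0.0882958322763443, 0.024568285793066025), 42.69065856933594)
```

Both views agree: batten at (0.610,-0.1417), 68.7°, 139x32 mm. Descending.

```bash
python3 - <<'E'
from h import *
p,y=now(); rows(p,y,[.5919,-.1883,.06],-21.27,5)
E
```

```text
t 10.6833 p [ 0.5798 -0.205   0.2415] yaw -22.03 F [0.1352 0.6194 0.3285] T [-0.0412  0.0993 -0.0184] w 0.0653 g 0.0 j [-0.1587  0.3235  0.5415  1.4867 -0.1663  1.3789  0.0072]
5 rows [0.4, 0.1, 3.63, -0.15, 0.4, 0.1, 3.63, -0.15, 0.4, 0.1, 3.63, -0.15, 0.4, 0.1, 3.63, -0.15, 0.4, 0.1, 3.63, -0.15]
```

Request:
arm_command(moves=[0.4,0.1,3.6,-0.15,0.4,0.1,3.6,-0.15,0.4,0.1,3.6,-0.15,0.4,0.1,3.6,-0.15,0.4,0.1,3.6,-0.15,0,0,0,0])

```text
time: 11.18
ee_pos: [0.5885, -0.1827, 0.0553]
eef_rot: [0.823, 0.568, -0.003, -0.004]
ft_force: [-1.7, 1.8, -0.5]
width: 0.0652
grip_force: 0.0
```

Request:
arm_command(moves=[0,0,0,0])

```text
time: 11.27
ee_pos: [0.5913, -0.1852, 0.0615]
eef_rot: [0.824, 0.567, -0.001, -0.001]
ft_force: [0.2, -0.4, -0.0]
width: 0.0651
grip_force: 0.0
```

```bash
python3 - <<'E'
from h import *
p,y=now(); rows(p,y,[.5919,-.1883,.005],-21.27,3)
E
```

```text
t 11.2667 p [ 0.5913 -0.1852  0.0615] yaw -20.95 F [ 0.1796 -0.3591 -0.0185] T [-0.1327  0.0434  0.0346] w 0.0651 g 0.0 j [-0.1426  0.489   0.4793  1.6696 -0.2525  1.0488  0.0508]
3 rows [-0.09, 0.06, 1.88, 0.11, -0.09, 0.06, 1.88, 0.11, -0.09, 0.06, 1.88, 0.11]
```

Request:
arm_command(moves=[0,0,2.0,0,0,0,2.0,0,0,0,1.0,0,0,0,0.5,0,0,0,0,0])

```text
time: 11.68
ee_pos: [0.5927, -0.1867, 0.0083]
eef_rot: [0.824, 0.566, 0.0, 0.0]
ft_force: [0.3, 0.7, 0.5]
width: 0.0657
grip_force: 0.0
```

Request:
arm_command(moves=[0,0,0,0,0,0,0,0,0,0,0,0,0,0,0,0,0,0,0,0,0,0,0,0,0,0,0,0,0,0,0,0,0,0,0,0], fingers=0, squeeze=25)

```text
time: 12.43
ee_pos: [0.5925, -0.1867, 0.0077]
eef_rot: [0.824, 0.566, 0.0, 0.0]
ft_force: [-1.1, 0.8, 3.1]
width: 0.0315
grip_force: 24.9
```

```bash
python3 - <<'E'
from h import *
now()
E
```

```text
t 12.4333 p [ 0.5925 -0.1867  0.0077] yaw -21.06 F [-1.1061  0.7733  3.1271] T [-0.1279  0.1615  0.0017] w 0.0315 g 24.894857704639435 j [-0.1207  0.5581  0.4547  1.6995 -0.29    0.9509  0.0764]
```

Gripped at 31.5 mm. Next I'll lift it, carry it to the jig's open side at TCP (0.5424,0.0987), yaw 6.6°, and hold it level in the gap upslope of the foot.

```bash
python3 - <<'E'
from h import *
p,y=now(); rows([p[0],p[1],.24],y,[.5424,.0987,.24],6.6,9)
E
```

```text
t 12.4333 p [ 0.5925 -0.1867  0.0077] yaw -21.06 F [-1.1061  0.7733  3.1271] T [-0.1279  0.1615  0.0017] w 0.0315 g 24.894857704639435 j [-0.1207  0.5581  0.4547  1.6995 -0.29    0.9509  0.0764]
9 rows [2.76, -1.66, -0.0, -3.07, 2.84, -1.51, -0.0, -3.07, 2.92, -1.35, -0.0, -3.07, 2.99, -1.2, -0.0, -3.07, 3.05, -1.03, -0.0, -3.07, 3.1, -0.87, -0.0, -3.07, 3.14, -0.7, -0.0, -3.07, 3.18, -0.53, -0.0, -3.07, 3.2, -0.36, -0.0, -3.07]
```

Request:
arm_command(moves=[0,0,-2,0,0,0,-4,0,0,0,-4,0,0,0,-4,0,0,0,-4,0,0,0,-3.5,0,0,0,-1.7,0])

```text
time: 13.02
ee_pos: [0.5934, -0.1873, 0.2446]
eef_rot: [0.825, 0.566, 0.002, 0.002]
ft_force: [1.1, -0.6, -0.4]
width: 0.0318
grip_force: 24.9
```

Request:
arm_command(moves=[2.8,-1.65,0,-3.1,2.8,-1.5,0,-3.1,2.9,-1.35,0,-3.1,3.0,-1.2,0,-3.1,3.0,-1.0,0,-3.1,3.1,-0.9,0,-3.1,3.1,-0.7,0,-3.1,3.2,-0.5,0,-3.1,3.2,-0.4,0,-3.0,0,0,0,0,0,0,0,0])

```text
time: 13.93
ee_pos: [0.5412, 0.0998, 0.2392]
eef_rot: [0.663, 0.749, -0.0, -0.0]
ft_force: [0.9, -0.3, -0.2]
width: 0.0317
grip_force: 24.9
```

```bash
python3 - <<'E'
from h import *
p,y=now(); rows(p,y,[.5424,.0987,.1053],6.6,5)
E
```

```text
t 13.9333 p [0.5412 0.0998 0.2392] yaw 6.95 F [ 0.8804 -0.3317 -0.1666] T [-0.1201  0.0322 -0.0159] w 0.0317 g 24.902005791664124 j [-0.534   0.1549  0.3018  1.6524 -0.0476  1.342  -0.1035]
5 rows [-0.03, 0.02, 2.68, 0.07, -0.03, 0.02, 2.68, 0.07, -0.03, 0.02, 2.68, 0.07, -0.03, 0.02, 2.68, 0.07, -0.03, 0.02, 2.68, 0.07]
```

Request:
arm_command(moves=[0,0,3,0.1,0,0,3.5,0.1,0,0.1,3,0.15,0,0,2,0,0,0,1.4,0,0,0,0.5,0,0,0,0,0,0,0,0,0,0,0,0,0])

```text
time: 14.68
ee_pos: [0.5436, 0.0976, 0.1068]
eef_rot: [0.667, 0.745, 0.001, 0.0]
ft_force: [-0.3, 1.2, -0.4]
width: 0.0318
grip_force: 24.9
```

```bash
cat > jig.py <<'E'
from h import *
seat=np.array([.5115,.2595,.075]);yw=np.radians(6.6);ex=np.array([np.cos(yw),np.sin(yw),0]);ey=np.array([-ex[1],ex[0],0]);c,s=np.cos(np.radians(34)),np.sin(np.radians(34))
X=ex*c+np.array([0,0,s]);Z=-ex*s+np.array([0,0,c]);B=np.c_[X,ey,Z]
def toseat(p): return (np.asarray(p)-seat)@B
def P(x,y,z): return seat+B@np.array([x,y,z])
E
python3 - <<'E'
from jig import *
p,y=now()
b=p+ey*.0483-[0,0,.0077];U=b+ex*.016
print('batten centre seat',toseat(b)*1e3,'uphill low edge',toseat(U)*1e3)
ims=[]
for n in('side','top','wrist'):
    i=r.camera_info(n);im=r.camera(n)[:,:,::-1].copy();cv2.imwrite(f'pics/{n}7.png',im)
    q=proj(i,[P(.09,-.022,0),P(.09,.082,0),P(-.016,-.022,0),P(.055,.027,0),P(0,.04,.11)])
    print(n,q.round(1).tolist())
E
```

```text
t 14.6833 p [0.5436 0.0976 0.1068] yaw 6.34 F [-0.2673  1.1745 -0.37  ] T [-0.1202  0.0035  0.0227] w 0.0318 g 24.9024099111557 j [-0.5146  0.2691  0.2939  1.8116 -0.088   1.0715 -0.0781]
batten centre seat [  24.5196 -116.2171   12.5342] uphill low edge [  37.7842 -116.2171    3.5871]
side [[277.0, 166.4], [257.5, 157.2], [250.3, 193.1], [259.0, 170.3], [220.8, 155.1]]
top [[212.8, 204.0], [167.5, 210.7], [223.2, 242.6], [195.3, 220.2], [187.5, 268.6]]
wrist [[467.0, -61.8], [511.9, -467.7], [267.4, -3.8], [389.8, -175.1], [-41.6, -519.9]]
```

```bash
python3 - <<'E'
import cv2,numpy as np
s=cv2.imread('pics/side7.png')[130:230,200:360];t=cv2.imread('pics/top7.png')[180:280,150:310]
z=lambda a:cv2.resize(a,(480,300),interpolation=cv2.INTER_CUBIC)
cv2.imwrite('pics/c7.png',np.vstack([z(s),z(t)]))
E
```

```text
(no output)
```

View pics/c7.png

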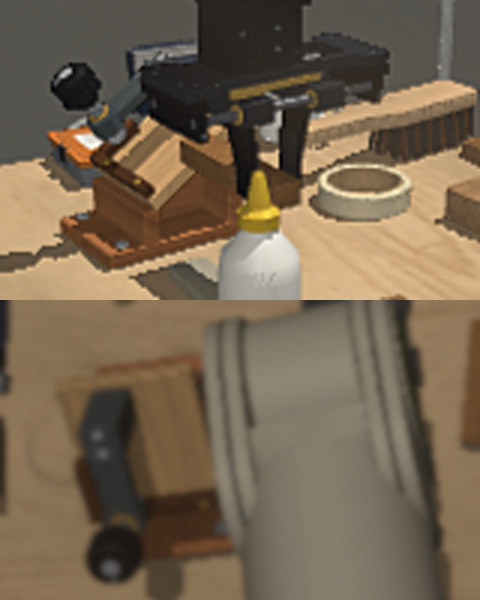

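The picture shows the batten held level, its nose just outside the bed, and the knob high on its neck. Sliding it in along +y in two parts, checking force.

Request:
arm_command(moves=[1,0,0,-0.2,2,0,0,0,2,0,0,0,1.5,0,0,0,0.5,0,0,0,0,0,0,0,0,0,0,0])

```text
time: 15.42
ee_pos: [0.5349, 0.1671, 0.1057]
eef_rot: [0.665, 0.747, 0.0, 0.0]
ft_force: [-0.7, 0.3, -0.4]
width: 0.0321
grip_force: 24.9
```

```bash
cat > chk.py <<'E'
from jig import *
p,y=now();b=p+ey*.0483-[0,0,.0077];print('low edge/centre y in seat',toseat(b+ex*.016)*1e3)
E
python3 chk.py
```

```text
t 15.4167 p [0.5349 0.1671 0.1057] yaw 6.59 F [-0.652   0.2621 -0.3642] T [-0.0949  0.0112 -0.0467] w 0.0321 g 24.902060329914093 j [-0.6025  0.2871  0.2545  1.7884 -0.0807  1.0761 -0.2045]
low edge/centre y in seat [ 36.5733 -46.1994   3.0289]
```

Request:
arm_command(moves=[0.5,0,0,0,1,0,0,0,1,0,0,0,1,0,0,0,0.5,0,0,0,0,0,0,0,0,0,0,0])

```text
time: 16.0
ee_pos: [0.5301, 0.2074, 0.1054]
eef_rot: [0.665, 0.747, -0.0, 0.0]
ft_force: [0.8, -1.7, -0.3]
width: 0.0317
grip_force: 24.9
```

```bash
python3 chk.py
```

```text
t 16.0 p [0.5301 0.2074 0.1054] yaw 6.63 F [ 0.754  -1.7039 -0.3141] T [-0.0893  0.0564  0.0253] w 0.0317 g 24.902210533618927 j [-0.6509  0.3052  0.2332  1.7641 -0.0786  1.0815 -0.2754]
low edge/centre y in seat [36.3392 -5.5555  2.9203]
```

Inserted freely. Lower 3 mm and open, so that it settles onto the slope.

Request:
arm_command(moves=[0,0,0.15,0,0,0,0.15,0,0,0,0,0,0,0,0,0])

```text
time: 16.33
ee_pos: [0.5302, 0.2067, 0.1024]
eef_rot: [0.666, 0.746, -0.0, -0.0]
ft_force: [0.3, -0.4, -0.1]
width: 0.0317
grip_force: 24.9
```

Request:
arm_command(moves=[0,0,0,0,0,0,0,0,0,0,0,0,0,0,0,0,0,0,0,0,0,0,0,0], fingers=60)

```text
time: 16.83
ee_pos: [0.5302, 0.2072, 0.1026]
eef_rot: [0.665, 0.747, 0.0, 0.0]
ft_force: [-0.7, 0.6, -0.2]
width: 0.0519
grip_force: 0.0
```

```bash
cat > look.py <<'E'
from jig import *
import sys
now()
for n,(z0) in (('side',0),('wrist',0)):
    i=r.camera_info(n);im=r.camera(n)
    cv2.imwrite(f'pics/{n}_{sys.argv[1]}.png',im[:,:,::-1])
    # project seated batten corners: upper tail end face corners, etc.
    for x0,lab in ((0,'seated'),(.03,'up30')):
        print(n,lab,proj(i,[P(x0+a,yy,z) for yy in (-.07,) for a in(-.016,.016) for z in (0,.022)]).round(0).tolist())
    hsv=cv2.cvtColor(im,cv2.COLOR_RGB2HSV)
    m=((hsv[:,:,0]<19)&(hsv[:,:,1]>130)&(hsv[:,:,2]<150)&(hsv[:,:,2]>30))
    if n=='side':
        for v in range(165,212,2): print(v,''.join('#' if b else '.' for b in m[v,240:320]))
    else:
        for v in range(0,236,6): print(v,''.join('#' if b else '.' for b in m[v,150:460:4]))
E
python3 look.py 8
```

```text
t 16.8333 p [0.5302 0.2072 0.1026] yaw 6.58 F [-0.6677  0.5532 -0.1652] T [-0.0558  0.0462 -0.0195] w 0.0519 g 0.0 j [-0.6499  0.3082  0.2329  1.7669 -0.0797  1.0755 -0.2748]
side seated [[260.0, 199.0], [255.0, 193.0], [268.0, 190.0], [264.0, 185.0]]
side up30 [[267.0, 191.0], [263.0, 185.0], [276.0, 182.0], [272.0, 177.0]]
165 ................................................................................
167 ................................................................................
169 ................................................................................
171 ..###...........................................................................
173 ...###..........................................................................
175 ..######........................................................................
177 .###########..........................#.#.......................................
179 ############...........................#........................................
181 ############...................####..####.......................................
183 ####
[... 4021 characters left out ...]
....................................
192 ...........................###############....................................
198 ...........................##############.....................................
204 ...........................###############....................................
210 ...........................###############....................................
216 ...........................##########.####....................................
222 ...........................###############....................................
228 ............................##############....................................
234 ..............................#########.#.....................................
```

The downhill finger still holds the batten back; open fully.

Request:
arm_command(moves=[0,0,0,0,0,0,0,0,0,0,0,0,0,0,0,0,0,0,0,0,0,0,0,0,0,0,0,0], fingers=100)

```text
time: 17.52
ee_pos: [0.5302, 0.2072, 0.1026]
eef_rot: [0.665, 0.747, 0.0, -0.0]
ft_force: [0.3, -0.6, -0.2]
width: 0.0851
grip_force: 0.0
```

```bash
cat > look2.py <<'E'
from jig import *
import sys
p,_=now()
i=r.camera_info('wrist');im=r.camera('wrist');cv2.imwrite(f'pics/w_{sys.argv[1]}.png',im[:,:,::-1])
hsv=cv2.cvtColor(im,cv2.COLOR_RGB2HSV)
for n,x0 in (('seated',0),('up15',.015),('up30',.03)):
  for a,z in ((-.016,.022),(.016,.022),(.016,0),(-.016,0)):
    q=proj(i,[P(x0+a,yy,z) for yy in np.arange(-.07,.075,.01)])
    o=np.argsort(q[:,1]);print(n,a,z,[round(float(np.interp(v,q[o,1],q[o,0]))) for v in (120,160,200,230)])
for v in (100,120,140,160,180,200,215,230):
    print(v,' '.join(f'{u}:{hsv[v,u][0]}/{hsv[v,u][1]}/{hsv[v,u][2]}' for u in range(190,370,10)))
E
python3 look2.py 9
```

```text
t 17.5167 p [0.5302 0.2072 0.1026] yaw 6.58 F [ 0.3465 -0.575  -0.1729] T [-0.0704 -0.0001 -0.0185] w 0.0851 g 0.0 j [-0.6499  0.3082  0.2329  1.767  -0.0797  1.0755 -0.2748]
seated -0.016 0.022 [247, 250, 252, 254]
seated 0.016 0.022 [291, 292, 293, 293]
seated 0.016 0 [315, 315, 315, 315]
seated -0.016 0 [273, 274, 276, 277]
up15 -0.016 0.022 [267, 268, 270, 271]
up15 0.016 0.022 [315, 315, 315, 315]
up15 0.016 0 [337, 337, 336, 335]
up15 -0.016 0 [292, 292, 293, 294]
up30 -0.016 0.022 [288, 289, 290, 291]
up30 0.016 0.022 [342, 341, 340, 339]
up30 0.016 0 [362, 361, 359, 358]
up30 -0.016 0 [312, 312, 312, 312]
100 190:18/94/119 200:18/76/101 210:38/14/74 220:30/15/68 230:18/22/59 240:25/27/56 250:24/23/55 260:15/133/90 270:15/138/83 280:16/142/88 290:16/142/90 300:16/142/81 310:15/142/79 320:16/140/71 330:30/28/55 340:24/23/56 350:20/28/55 360:19/36/56
120 190:18/96/207 200:18/94/208 210:18/93/213 220:17/96/125 230:13/157/172 240:13/151/101 250:14/143/59 260:15/152/109 270:15/149/120 280:16/150/129 290:16/148/140 300:15/153/137 310:15/151/140 320:16/134/154 330:17/122/176 340:17/1
[... 917 characters left out ...]
18/92/127 250:18/96/122 260:16/140/91 270:15/143/89 280:15/144/85 290:15/139/90 300:16/144/85 310:15/145/114 320:18/100/123 330:17/95/212 340:17/96/209 350:18/97/206 360:17/98/206
215 190:17/96/117 200:17/96/125 210:17/94/125 220:17/95/159 230:18/93/129 240:18/94/127 250:18/98/128 260:16/139/92 270:16/147/125 280:15/149/118 290:15/151/137 300:15/148/141 310:15/141/127 320:18/96/125 330:18/93/219 340:18/96/204 350:18/96/207 360:18/96/207
230 190:17/97/199 200:18/95/203 210:18/94/208 220:18/93/200 230:17/94/98 240:18/95/214 250:18/96/215 260:15/142/88 270:15/145/123 280:15/148/131 290:16/147/139 300:15/146/143 310:15/149/127 320:18/93/219 330:18/95/219 340:17/95/218 350:18/97/218 360:18/95/218
```

The batten's columns (257–316) match the seated prediction (252–315), so it has slid down to the ledge. Now I'll back off, close the fingers and push its tail gently towards the end stop.

Request:
arm_command(moves=[0,0,-2,0,0,0,-3,0,0,0,-1,0,-2,-0.5,0,0,-3,-1,0,0,-1.5,-0.4,0,0,0,0,2,0,0,0,3,0,0,0,2,0,0,0,1.3,0,0,0,0,0,0,0,0,0])

```text
time: 18.57
ee_pos: [0.5186, 0.1403, 0.0794]
eef_rot: [0.665, 0.746, -0.0, -0.0]
ft_force: [-0.2, -0.3, 0.1]
width: 0.087
grip_force: 0.0
```

Request:
arm_command(moves=[0,0,0,0,0,0,0,0,0,0,0,0,0,0,0,0,0,0,0,0,0,0,0,0,0,0,0,0,0,0,0,0,0,0,0,0,0,0,0,0,0,0,0,0,0,0,0,0], fingers=0)

```text
time: 19.57
ee_pos: [0.5188, 0.1404, 0.0795]
eef_rot: [0.665, 0.747, 0.0, -0.0]
ft_force: [0.0, -0.3, -0.1]
width: 0.0151
grip_force: 0.0
```

```bash
cat > tp.py <<'E'
from jig import *
p,y=now();d=p-seat;print('TCP h,y,z mm',d@ex*1e3,d@ey*1e3,p[2]*1e3)
E
python3 tp.py;python3 look2.py 10 | tail -8 | cut -c1-400
```

```text
t 19.5667 p [0.5188 0.1404 0.0795] yaw 6.58 F [ 0.0141 -0.2715 -0.0787] T [-0.0665  0.0268  0.0429] w 0.0151 g 0.0 j [-0.5826  0.2715  0.2668  1.8708 -0.0837  1.01   -0.1657]
TCP h,y,z mm -6.471288261380471 -119.15470597649345 79.53985038917003
100 190:18/93/194 200:18/95/191 210:18/95/193 220:18/95/190 230:18/94/195 240:18/97/189 250:18/97/116 260:18/97/113 270:17/101/109 280:14/143/91 290:15/146/110 300:15/153/113 310:15/162/101 320:15/156/103 330:15/152/111 340:15/148/124 350:15/148/112 360:18/98/190
120 190:18/96/186 200:18/93/194 210:18/96/194 220:18/96/192 230:17/95/196 240:18/95/196 250:18/93/115 260:18/98/114 270:17/97/113 280:15/145/100 290:15/148/110 300:15/141/103 310:15/149/108 320:16/151/113 330:15/149/116 340:15/151/120 350:15/148/117 360:18/96/191
140 190:18/97/184 200:18/94/192 210:18/96/191 220:18/96/192 230:18/95/196 240:18/95/203 250:17/92/116 260:18/96/112 270:17/97/113 280:16/142/95 290:14/149/96 300:16/148/114 310:16/144/101 320:15/138/105 330:15/153/135 340:15/145/123 350:15/144/113 360:17/93/194
160 190:18/93/107 200:17/95/107 210:18/96/109 220:18/97/110 230:1
[... 506 characters left out ...]
8/97/110 230:17/96/104 240:18/95/110 250:18/95/110 260:18/93/112 270:18/94/111 280:18/96/111 290:20/58/96 300:20/59/95 310:22/60/94 320:21/55/97 330:22/58/96 340:18/92/199 350:18/95/198 360:18/95/198
215 190:17/99/103 200:17/99/106 210:18/97/108 220:18/96/109 230:18/93/107 240:18/95/110 250:18/99/111 260:19/96/111 270:18/96/112 280:18/83/101 290:21/57/94 300:23/58/92 310:22/62/91 320:19/50/96 330:18/88/104 340:17/95/199 350:17/94/198 360:18/94/198
230 190:18/98/102 200:18/97/108 210:17/93/107 220:18/94/109 230:18/95/105 240:18/95/110 250:18/96/111 260:18/95/110 270:18/91/112 280:21/59/87 290:17/58/31 300:21/57/72 310:23/54/94 320:22/58/96 330:17/82/59 340:18/93/41 350:17/94/201 360:18/94/197
```

The wrist view now shows the batten's tail end, with the slip stone undisturbed. Approaching, then pushing in small steps.

Request:
arm_command(moves=[1,0,0,0,1,0,0,0,0.6,0,0,0,0,0,0,0,0,0,0,0])

```text
time: 20.03
ee_pos: [0.5156, 0.167, 0.0795]
eef_rot: [0.665, 0.747, 0.0, -0.0]
ft_force: [-0.4, 0.6, -0.4]
width: 0.0003
grip_force: 0.0
```

Request:
arm_command(moves=[0.2,0,0,0,0.2,0,0,0,0.2,0,0,0,0.2,0,0,0,0,0,0,0,0,0,0,0])

```text
time: 20.53
ee_pos: [0.5149, 0.1743, 0.0796]
eef_rot: [0.665, 0.747, 0.0, -0.0]
ft_force: [0.0, 0.2, 0.2]
width: 0.0007
grip_force: 0.0
```

```bash
python3 tp.py
```

```text
t 20.5333 p [0.5149 0.1743 0.0796] yaw 6.59 F [0.0356 0.1684 0.2279] T [-0.0777  0.0226 -0.0508] w 0.0007 g 0.0 j [-0.6257  0.2833  0.2479  1.8542 -0.0811  1.0136 -0.2295]
TCP h,y,z mm -6.4375460631207595 -85.03845486806763 79.56810914024712
```

Request:
arm_command(moves=[0.1,0,0,0,0.1,0,0,0,0.1,0,0,0,0,0,0,0])

```text
time: 20.87
ee_pos: [0.5148, 0.1761, 0.0796]
eef_rot: [0.666, 0.746, -0.0, 0.0]
ft_force: [-0.3, -4.3, 1.1]
width: 0.0004
grip_force: 2.3
```

Request:
arm_command(moves=[0.1,0,0,0,0.1,0,0,0,0,0,0,0])

```text
time: 21.12
ee_pos: [0.5147, 0.1762, 0.0796]
eef_rot: [0.666, 0.746, -0.001, 0.001]
ft_force: [-0.6, -9.8, 4.2]
width: 0.0004
grip_force: 5.4
```

```bash
python3 tp.py
```

```text
t 21.1167 p [0.5147 0.1762 0.0796] yaw 6.44 F [-0.5991 -9.7585  4.1647] T [-2.3476 -0.0845 -0.104 ] w 0.0004 g 5.374500006437302 j [-0.6307  0.2853  0.2478  1.8518 -0.078   1.0155 -0.2389]
TCP h,y,z mm -6.3483543871754184 -83.09706516880404 79.56055160421465
```

It has met the stop: force rises with no motion. Back off and check the pose from the tail view.

Request:
arm_command(moves=[-1,0,0,0,-2,0,0,0,-1.2,0,0,0,0,0,0,0,0,0,0,0])

```text
time: 21.53
ee_pos: [0.5192, 0.1371, 0.0796]
eef_rot: [0.666, 0.746, 0.0, -0.0]
ft_force: [-0.1, -0.0, 1.2]
width: 0.0006
grip_force: 0.0
```

```bash
python3 - <<'E'
from jig import *
now();i=r.camera_info('wrist');im=r.camera('wrist');cv2.imwrite('pics/w11.png',im[:,:,::-1])
hsv=cv2.cvtColor(im,cv2.COLOR_RGB2HSV)
m=((hsv[:,:,0]<18)&(hsv[:,:,1]>128)&(hsv[:,:,2]<160)).astype(np.uint8)
for v in range(60,200,6): 
    u=np.nonzero(m[v,230:400])[0]+230; print(v,(u.min(),u.max(),len(u)) if len(u) else None)
for dx in (0,.003):
  for a,z in ((-.016,.022),(.016,.022),(.016,0)):
    q=proj(i,[P(dx+a,yy,z) for yy in (-.07,-.05,-.03)]);print(dx,a,z,q.round(1).tolist())
E
```

```text
t 21.5333 p [0.5192 0.1371 0.0796] yaw 6.5 F [-0.0516 -0.0316  1.2365] T [ 0.0114  0.0001 -0.0016] w 0.0006 g 0.0 j [-0.5778  0.2705  0.2684  1.8721 -0.0844  1.0097 -0.1604]
60 (np.int64(234), np.int64(394), 109)
66 (np.int64(234), np.int64(399), 156)
72 (np.int64(235), np.int64(399), 165)
78 (np.int64(250), np.int64(399), 147)
84 (np.int64(279), np.int64(355), 77)
90 (np.int64(279), np.int64(354), 76)
96 (np.int64(280), np.int64(354), 75)
102 (np.int64(279), np.int64(353), 75)
108 (np.int64(279), np.int64(353), 75)
114 (np.int64(279), np.int64(353), 75)
120 (np.int64(279), np.int64(352), 74)
126 (np.int64(280), np.int64(352), 73)
132 (np.int64(280), np.int64(351), 72)
138 (np.int64(280), np.int64(351), 72)
144 (np.int64(280), np.int64(350), 71)
150 (np.int64(280), np.int64(350), 71)
156 (np.int64(280), np.int64(350), 71)
162 (np.int64(310), np.int64(340), 31)
168 None
174 None
180 None
186 None
192 None
198 None
0 -0.016 0.022 [[276.7, 159.5], [275.4, 119.9], [274.0, 77.3]]
0 0.016 0.022 [[329.4, 164.8], [330.0, 120.3], [330.7, 72.0]]
0 0.016 0 [[351.2, 159.4], [352.4, 119.8], [353.8, 77.3]]
0.003 -0.016 0.022 [[281.2, 160.0], [280.0, 119.9], [278.7, 76.9]]
0.003 0.016 0.022 [[335.1, 165.4], [335.9, 120.3], [336.8, 71.5]]
0.003 0.016 0 [[356.4, 159.8], [357.9, 119.8], [359.4, 76.9]]
```

It is seated: tail row 160 against 159.5 predicted, right edge 352 against 352.4, parallel to the ledge. Now to the knob at yaw 146° to screw it down.

Request:
arm_command(moves=[0,0,-2,0,0,0,-4,0,0,0,-4,0,0,0,-4,0,0,0,-3.5,0,0,0,-1,0,0,0,0,0], fingers=64)

```text
time: 22.17
ee_pos: [0.5203, 0.1391, 0.268]
eef_rot: [0.665, 0.747, 0.003, 0.001]
ft_force: [-0.1, -0.4, -0.1]
width: 0.0395
grip_force: 0.0
```

```bash
python3 - <<'E'
from h import *
p,y=now(); rows(p,y,[.457,.2945,p[2]],146.5,20)
E
```

```text
t 22.1667 p [0.5203 0.1391 0.268 ] yaw 6.67 F [-0.1241 -0.4393 -0.0916] T [-0.0742  0.0248 -0.0103] w 0.0395 g 0.0 j [-0.6043  0.1089  0.2825  1.6406 -0.032   1.3905 -0.2014]
20 rows [0.81, -0.22, -0.0, -6.99, 0.83, -0.12, -0.0, -6.99, 0.84, -0.02, -0.0, -6.99, 0.84, 0.08, -0.0, -6.99, 0.82, 0.18, -0.0, -6.99, 0.79, 0.28, -0.0, -6.99, 0.75, 0.37, -0.0, -6.99, 0.7, 0.46, -0.0, -6.99, 0.64, 0.54, -0.0, -6.99, 0.57, 0.62, -0.0, -6.99, 0.49, 0.68, -0.0, -6.99, 0.4, 0.74, -0.0, -6.99, 0.31, 0.78, -0.0, -6.99, 0.21, 0.81, -0.0, -6.99, 0.11, 0.83, -0.0, -6.99, 0.01, 0.84, -0.0, -6.99, -0.09, 0.83, -0.0, -6.99, -0.19, 0.82, -0.0, -6.99, -0.29, 0.79, -0.0, -6.99, -0.39, 0.75, -0.0, -6.99]
```

Request:
arm_command(moves=[0.8,-0.2,0,-7,0.8,-0.1,0,-7,0.85,0,0,-7,0.85,0.1,0,-7,0.8,0.2,0,-7,0.8,0.3,0,-7,0.75,0.4,0,-7,0.7,0.45,0,-7,0.65,0.55,0,-7,0.55,0.6,0,-7])

```text
time: 23.0
ee_pos: [0.4878, 0.2164, 0.2627]
eef_rot: [0.113, 0.994, -0.001, -0.001]
ft_force: [-0.6, 0.7, 0.8]
width: 0.0557
grip_force: 0.0
```

Request:
arm_command(moves=[0.5,0.7,0,-7,0.4,0.75,0,-7,0.3,0.8,0,-7,0.2,0.8,0,-7,0.1,0.85,0,-7,0,0.85,0,-7,-0.1,0.85,0,-7,-0.2,0.8,0,-7,-0.3,0.8,0,-7,-0.4,0.75,0,-7,0,0,0,0,0,0,0,0])

```text
time: 24.0
ee_pos: [0.4568, 0.2946, 0.2632]
eef_rot: [-0.473, 0.881, 0.0, -0.001]
ft_force: [0.4, -0.3, 0.1]
width: 0.0559
grip_force: 0.0
```

```bash
python3 - <<'E'
from h import *
p,y=now(); rows(p,y,[.457,.2945,.151],146.5,5)
E
```

```text
t 24.0 p [0.4568 0.2946 0.2632] yaw 146.46 F [ 0.3751 -0.2526  0.1012] T [0.0222 0.0699 0.0122] w 0.0559 g 0.0 j [-0.6736  0.1341  0.0188  1.6169 -0.0029  1.3926  1.9017]
5 rows [-0.0, -0.0, 2.24, -0.01, -0.0, -0.0, 2.24, -0.01, -0.0, -0.0, 2.24, -0.01, -0.0, -0.0, 2.24, -0.01, -0.0, -0.0, 2.24, -0.01]
```

Request:
arm_command(moves=[0,0.1,3,0,0,0.1,3.5,0,0,0,2.5,0,0,0,1.5,0,0,0,0.7,0,0,0,0,0,0,0,0,0])

```text
time: 24.58
ee_pos: [0.4562, 0.2952, 0.153]
eef_rot: [-0.473, 0.881, 0.0, 0.0]
ft_force: [-1.1, -0.5, -0.2]
width: 0.0555
grip_force: 0.0
```

Request:
arm_command(moves=[0,0,0,0,0,0,0,0,0,0,0,0,0,0,0,0,0,0,0,0,0,0,0,0], fingers=0, squeeze=25)

```text
time: 25.08
ee_pos: [0.4566, 0.2955, 0.1534]
eef_rot: [-0.474, 0.881, 0.0, 0.001]
ft_force: [0.9, -0.9, 5.1]
width: 0.0399
grip_force: 25.0
```

```bash
python3 - <<'E'
from h import *
p,y=now(); a=-1.56*.00382;d=np.array([-a*.559*.993,-a*.559*.115,a*.829]);rows(p,y,p+d,y-101,15)
E
```

```text
t 25.0833 p [0.4566 0.2955 0.1534] yaw 146.56 F [ 0.8527 -0.8559  5.14  ] T [-0.2098 -0.2243 -0.0166] w 0.0399 g 25.00100556477264 j [-0.6708  0.2029  0.0138  1.7714 -0.0028  1.1656  1.9018]
15 rows [-0.01, -0.02, 0.03, 6.73, -0.02, -0.02, 0.03, 6.73, -0.02, -0.01, 0.03, 6.73, -0.02, -0.01, 0.03, 6.73, -0.02, -0.01, 0.03, 6.73, -0.02, -0.01, 0.03, 6.73, -0.02, -0.0, 0.03, 6.73, -0.02, -0.0, 0.03, 6.73, -0.02, 0.0, 0.03, 6.73, -0.02, 0.0, 0.03, 6.73, -0.02, 0.01, 0.03, 6.73, -0.02, 0.01, 0.03, 6.73, -0.02, 0.01, 0.03, 6.73, -0.02, 0.01, 0.03, 6.73, -0.02, 0.02, 0.03, 6.73]
```

Stroke 1 down (clockwise).

Request:
arm_command(moves=[0,-0.02,0.03,6.7,-0.02,-0.02,0.03,6.7,-0.02,0,0.03,6.7,-0.02,0,0.03,6.7,-0.02,0,0.03,6.7,-0.02,0,0.03,6.7,-0.02,0,0.03,6.7,-0.02,0,0.03,6.7])

```text
time: 25.75
ee_pos: [0.4599, 0.2932, 0.1503]
eef_rot: [-0.022, 1.0, -0.001, 0.002]
ft_force: [8.7, -9.5, -1.1]
width: 0.0358
grip_force: 25.4
```

Request:
arm_command(moves=[-0.02,0,0.03,6.7,-0.02,0,0.03,6.7,-0.02,0,0.03,6.7,-0.02,0,0.03,6.7,-0.02,0,0.03,6.7,-0.02,0,0.03,6.7,-0.02,0,0.03,6.7,0,0,0,0])

```text
time: 26.42
ee_pos: [0.4596, 0.2913, 0.1472]
eef_rot: [0.379, 0.925, -0.003, 0.001]
ft_force: [2.4, -13.5, 0.8]
width: 0.0407
grip_force: 25.0
```

Request:
arm_command(moves=[0,0,0,0,0,0,0,0,0,0,0,0], fingers=64)

```text
time: 26.67
ee_pos: [0.4584, 0.2955, 0.1479]
eef_rot: [0.374, 0.927, 0.0, -0.0]
ft_force: [-0.5, 0.2, 1.5]
width: 0.0523
grip_force: 0.0
```

Request:
arm_command(moves=[0,0,0,-6.8,0,0,0,-6.8,0,0,0,-6.8,0,0,0,-6.8,0,0,0,-6.8,0,0,0,-6.8,0,0,0,-6.8,0,0,0,-6.8])

```text
time: 27.33
ee_pos: [0.4584, 0.296, 0.1481]
eef_rot: [-0.095, 0.996, 0.0, -0.0]
ft_force: [0.4, 0.1, -0.2]
width: 0.0561
grip_force: 0.0
```

Request:
arm_command(moves=[0,0,0,-6.8,0,0,0,-6.8,0,0,0,-6.8,0,0,0,-6.8,0,0,0,-6.8,0,0,0,-6.8,0,0,0,-6.0,0,0,0,0])

```text
time: 28.0
ee_pos: [0.4585, 0.2959, 0.1481]
eef_rot: [-0.482, 0.876, 0.0, 0.0]
ft_force: [0.1, -0.6, 0.4]
width: 0.0556
grip_force: 0.0
```

Request:
arm_command(moves=[0,0,0,0,0,0,0,0,0,0,0,0,0,0,0,0,0,0,0,0,0,0,0,0], fingers=0)

```text
time: 28.5
ee_pos: [0.4591, 0.2952, 0.1481]
eef_rot: [-0.479, 0.878, -0.0, 0.0]
ft_force: [2.5, -1.7, -0.8]
width: 0.0405
grip_force: 25.0
```

```bash
python3 - <<'E'
from h import *
now()
E
```

```text
t 28.5 p [0.4591 0.2952 0.1481] yaw 147.23 F [ 2.511  -1.7098 -0.7778] T [-0.1421 -0.594  -0.0751] w 0.0405 g 24.999820474768057 j [-0.6643  0.2128  0.0101  1.7712 -0.002   1.1572  1.9159]
```

Request:
arm_command(moves=[0.15,-0.1,0.03,6.7,-0.02,-0.02,0.03,6.7,-0.02,0,0.03,6.7,-0.02,0,0.03,6.7,-0.02,0,0.03,6.7,-0.02,0,0.03,6.7,-0.02,0,0.03,6.7,-0.02,0,0.03,6.7])

```text
time: 29.17
ee_pos: [0.4609, 0.2933, 0.1459]
eef_rot: [-0.029, 1.0, -0.0, 0.001]
ft_force: [3.4, -4.4, -0.4]
width: 0.0355
grip_force: 25.4
```

Request:
arm_command(moves=[-0.02,0,0.03,6.7,-0.02,0,0.03,6.7,-0.02,0,0.03,6.7,-0.02,0,0.03,6.7,-0.02,0,0.03,6.7,-0.02,0,0.03,6.7,-0.02,0,0.03,6.7,0,0,0,0])

```text
time: 29.83
ee_pos: [0.4618, 0.292, 0.1433]
eef_rot: [0.372, 0.928, -0.001, 0.0]
ft_force: [1.6, -7.3, -0.6]
width: 0.0405
grip_force: 25.0
```

```bash
python3 - <<'E'
from h import *
now()
E
```

```text
t 29.8333 p [0.4618 0.292  0.1433] yaw 46.26 F [ 1.5763 -7.3289 -0.5764] T [-1.1644 -0.7285  0.2882] w 0.0405 g 24.99969649594277 j [-0.8176  0.2178  0.192   1.7823 -0.0433  1.147   0.1953]
```

Request:
arm_command(moves=[0,0,0,0,0,0,0,0,0,0,0,0], fingers=64)

```text
time: 30.08
ee_pos: [0.4611, 0.2941, 0.1436]
eef_rot: [0.368, 0.93, 0.0, -0.0]
ft_force: [-0.1, 1.1, 0.0]
width: 0.0521
grip_force: 0.0
```

Request:
arm_command(moves=[0,0,0,-6.8,0,0,0,-6.8,0,0,0,-6.8,0,0,0,-6.8,0,0,0,-6.8,0,0,0,-6.8,0,0,0,-6.8,0,0,0,-6.8])

```text
time: 30.75
ee_pos: [0.4611, 0.2943, 0.1437]
eef_rot: [-0.101, 0.995, 0.0, -0.0]
ft_force: [0.4, 0.3, -0.6]
width: 0.056
grip_force: 0.0
```

Request:
arm_command(moves=[0,0,0,-6.8,0,0,0,-6.8,0,0,0,-6.8,0,0,0,-6.8,0,0,0,-6.8,0,0,0,-6.8,0,0,0,-6.0,0,0,0,0])

```text
time: 31.42
ee_pos: [0.4612, 0.2942, 0.1436]
eef_rot: [-0.487, 0.873, 0.0, 0.0]
ft_force: [0.5, -0.3, -0.0]
width: 0.0559
grip_force: 0.0
```

Request:
arm_command(moves=[0,0,0,0,0,0,0,0,0,0,0,0,0,0,0,0,0,0,0,0,0,0,0,0], fingers=0)

```text
time: 31.92
ee_pos: [0.4612, 0.2939, 0.1436]
eef_rot: [-0.484, 0.875, 0.0, -0.0]
ft_force: [-1.3, 0.7, 0.5]
width: 0.0404
grip_force: 25.0
```

```bash
python3 - <<'E'
from h import *
now()
E
```

```text
t 31.9167 p [0.4612 0.2939 0.1436] yaw 147.96 F [-1.286   0.7252  0.5341] T [ 0.1835  0.3578 -0.0988] w 0.0404 g 24.999988540657796 j [-0.6563  0.2198  0.0062  1.7727 -0.0019  1.1491  1.9329]
```

Third stroke, watching for the stop.

Request:
arm_command(moves=[0,0,0.03,6.7,0,0,0.03,6.7,0,0,0.03,6.7,0,0,0,6.7,0,0,0,6.7,0,0,0,6.7])

```text
time: 32.42
ee_pos: [0.4622, 0.2935, 0.1432]
eef_rot: [-0.152, 0.988, -0.0, 0.001]
ft_force: [2.5, -0.5, 3.0]
width: 0.0368
grip_force: 25.2
```

```bash
python3 - <<'E'
from h import *
now()
E
```

```text
t 32.4167 p [0.4622 0.2935 0.1432] yaw 107.46 F [ 2.4776 -0.4655  3.0102] T [-0.4901 -0.5267  0.5229] w 0.0368 g 25.16141848442203 j [-0.7202  0.2187  0.0798  1.7764 -0.0178  1.1457  1.2405]
```

Request:
arm_command(moves=[0,0,0,6.7,0,0,0,6.7,0,0,0,6.7,0,0,0,6.7,0,0,0,6.7,0,0,0,6.7])

```text
time: 32.92
ee_pos: [0.4627, 0.2925, 0.1435]
eef_rot: [0.197, 0.98, -0.0, 0.001]
ft_force: [0.6, -6.3, 8.0]
width: 0.0386
grip_force: 25.7
```

```bash
python3 - <<'E'
from h import *
now()
E
```

```text
t 32.9167 p [0.4627 0.2925 0.1435] yaw 67.23 F [ 0.5894 -6.3264  7.9763] T [-1.104  -0.0677  0.9459] w 0.0386 g 25.73877010436263 j [-0.784   0.2177  0.1539  1.7797 -0.034   1.1456  0.5536]
```

Request:
arm_command(moves=[0,0,0,6.7,0,0,0,6.7,0,0,0,6.7,0,0,0,0])

```text
time: 33.25
ee_pos: [0.4623, 0.2922, 0.1433]
eef_rot: [0.367, 0.93, -0.001, 0.001]
ft_force: [0.6, -6.8, 7.2]
width: 0.0405
grip_force: 25.0
```

```bash
python3 - <<'E'
from jig import *
now()
i=r.camera_info('side');im=r.camera('side');cv2.imwrite('pics/side12.png',im[:,:,::-1])
print(proj(i,[P(0,.04,.088),P(0,.04,.075),P(0,.04,.063)]))
E
```

```text
t 33.25 p [0.4623 0.2922 0.1433] yaw 46.99 F [ 0.6032 -6.7877  7.1824] T [-1.4162  0.0944  0.3113] w 0.0405 g 25.001049851998687 j [-0.8168  0.2179  0.1911  1.782  -0.0429  1.1459  0.2078]
[[225.4663 160.8244]
 [228.192  164.1601]
 [230.6705 167.1931]]
```

Torque rose to 0.95 N m, which suggests slip at the stop. One more confirming stroke with a firmer grip.

Request:
arm_command(moves=[0,0,0,0,0,0,0,0,0,0,0,0], fingers=64)

```text
time: 33.55
ee_pos: [0.4614, 0.2938, 0.1426]
eef_rot: [0.363, 0.932, 0.0, -0.0]
ft_force: [-0.6, 0.0, -0.6]
width: 0.0517
grip_force: 0.0
```

Request:
arm_command(moves=[0,0,0,-6.8,0,0,0,-6.8,0,0,0,-6.8,0,0,0,-6.8,0,0,0,-6.8,0,0,0,-6.8,0,0,0,-6.8,0,0,0,-6.8,0,0,0,-6.8,0,0,0,-6.8,0,0,0,-6.8,0,0,0,0])

```text
time: 34.55
ee_pos: [0.4613, 0.2939, 0.1425]
eef_rot: [-0.281, 0.96, 0.0, -0.0]
ft_force: [-0.2, 0.4, 0.1]
width: 0.0556
grip_force: 0.0
```

Request:
arm_command(moves=[0,0,0,0,0,0,0,0,0,0,0,0,0,0,0,0,0,0,0,0,0,0,0,0], fingers=0)

```text
time: 35.05
ee_pos: [0.4616, 0.2933, 0.1425]
eef_rot: [-0.277, 0.961, -0.0, 0.0]
ft_force: [0.7, -1.1, -1.5]
width: 0.0384
grip_force: 23.9
```

Request:
arm_command(moves=[0,0,0,5,0,0,0,5,0,0,0,5,0,0,0,5])

```text
time: 35.38
ee_pos: [0.4623, 0.2934, 0.143]
eef_rot: [-0.105, 0.994, -0.0, 0.001]
ft_force: [3.7, -1.6, -0.5]
width: 0.0361
grip_force: 25.0
```

```bash
python3 - <<'E'
from h import *
now()
E
```

```text
t 35.3833 p [0.4623 0.2934 0.143 ] yaw 102.04 F [ 3.659  -1.5731 -0.5273] T [-0.585  -1.1353  0.5088] w 0.0361 g 25.029181031277403 j [-0.7286  0.2188  0.0894  1.7771 -0.0199  1.1453  1.1478]
```

Request:
arm_command(moves=[0,0,0,6,0,0,0,6,0,0,0,6,0,0,0,6,0,0,0,6])

```text
time: 35.8
ee_pos: [0.4626, 0.2927, 0.1434]
eef_rot: [0.157, 0.988, -0.0, 0.001]
ft_force: [1.9, -7.0, 5.2]
width: 0.0381
grip_force: 25.5
```

```bash
python3 - <<'E'
from h import *
now()
E
```

```text
t 35.8 p [0.4626 0.2927 0.1434] yaw 71.97 F [ 1.8705 -6.9897  5.2415] T [-1.2255 -0.5678  0.9523] w 0.0381 g 25.50312512063101 j [-0.7763  0.2179  0.1448  1.7794 -0.0321  1.1455  0.6344]
```

Request:
arm_command(moves=[0,0,0,6,0,0,0,6,0,0,0,6,0,0,0,6,0,0,0,0])

```text
time: 36.22
ee_pos: [0.462, 0.2925, 0.1433]
eef_rot: [0.359, 0.933, -0.0, 0.001]
ft_force: [-0.8, -7.3, 7.8]
width: 0.0407
grip_force: 25.0
```

Request:
arm_command(moves=[0,0,0,0,0,0,0,0,0,0,0,0,0,0,-2,0,0,0,-4,0,0,0,-4,0,0,0,-4,0,0,0,-2,0,0,0,0,0], fingers=70)

```text
time: 36.97
ee_pos: [0.4627, 0.2952, 0.3082]
eef_rot: [0.356, 0.935, 0.004, 0.002]
ft_force: [0.0, 0.7, -1.2]
width: 0.0607
grip_force: 0.0
```

```bash
cat > kn.py <<'E'
from jig import *
now()
i=r.camera_info('side');im=r.camera('side')[:,:,::-1].copy();cv2.imwrite('pics/side13.png',im)
q=[proj(i,[P(0,.04,.086+.00382*k)])[0].round(1).tolist() for k in (0,.5,1,3)];print('pred knob centre q=0,.5,1,3',q)
for f in ('side0','side7','side13'):
    g=cv2.imread(f'pics/{f}.png').max(2);m=(g<48).astype(np.uint8);m[:145]=0;m[185:]=0;m[:,:205]=0;m[:,245:]=0
    n,l,s,c=cv2.connectedComponentsWithStats(m)
    k=1+np.argmax(s[1:,4]);print(f,s[k],c[k])
E
python3 kn.py
```

```text
t 36.9667 p [0.4627 0.2952 0.3082] yaw 48.3 F [ 0.0249  0.693  -1.1929] T [ 0.0507 -0.0084  0.0089] w 0.0607 g 0.0 j [-0.8275  0.1196  0.1962  1.5436 -0.0245  1.4724  0.2126]
pred knob centre q=0,.5,1,3 [[225.9, 161.3], [225.5, 160.8], [225.1, 160.4], [223.5, 158.4]]
side0 [219 153  17  16 175] [227.5886 161.3886]
side7 [217 151  17  16 178] [225.5955 159.0787]
side13 [220 154  16  22 182] [228.2198 162.8297]
```

```bash
python3 - <<'E'
from jig import *
c={}
for f in ('side0','side7','side13'):
    g=cv2.resize(cv2.GaussianBlur(cv2.imread(f'pics/{f}.png').max(2),(0,0),.6)[140:185,205:250],None,fx=8,fy=8,interpolation=cv2.INTER_CUBIC);m=(g<55).astype(np.uint8)
    n,l,s,cc=cv2.connectedComponentsWithStats(m);k=1+np.argmax(s[1:,4]);mm=l==k
    row=np.nonzero(mm.any(1))[0][0]; col=np.nonzero(mm.any(0))[0][0]
    top=np.argwhere(mm)[:,0].min();print(f,'left',205+col/8,'top',140+row/8,'h',s[k][3]/8)
a=np.array([cv2.imread(f'pics/{f}.png') [147:166,212:240] for f in ('side7',)])[0]
# subpixel match of the knob's upper part from side7 in others
u=lambda x:cv2.resize(x,None,fx=8,fy=8,interpolation=cv2.INTER_CUBIC)
T=u(cv2.imread('pics/side7.png')[149:162,215:235])
for f in('side7','side0','side13'):
    S=u(cv2.imread(f'pics/{f}.png')[140:180,205:250]);mt=cv2.matchTemplate(S,T,cv2.TM_CCOEFF_NORMED);_,v,_,loc=cv2.minMaxLoc(mt);print(f,v,205+loc[0]/8-215,140+loc[1]/8-149)
E
```

```text
side0 left 219.25 top 152.875 h 16.375
side7 left 216.875 top 150.875 h 16.0
side13 left 219.875 top 154.125 h 16.25
side7 0.9997778534889221 0.0 0.0
side0 0.921806812286377 2.25 2.5
side13 0.9139723777770996 2.75 3.0
```

```bash
python3 - <<'E'
from jig import *
i=r.camera_info('side');im=cv2.imread('pics/side13.png')
for nm,x0,z0 in(('seat',0,0),):
    print('end face',proj(i,[P(a,-.07,z) for a,z in((-.016,0),(-.016,.022),(.016,.022),(.016,0))]).round(1).tolist())
    print('far top edge y=20',proj(i,[P(.016,.02,.022),P(-.016,.02,.022)]).round(1).tolist())
hsv=cv2.cvtColor(im,cv2.COLOR_BGR2HSV)
for v in range(172,206,2): print(v,' '.join('%3d'%x for x in hsv[v,244:280:1,2]))
n=r.camera('top');h=cv2.cvtColor(n,cv2.COLOR_RGB2HSV);cv2.imwrite('pics/top13.png',n[:,:,::-1])
E
```

```text
end face [[259.6, 198.8], [255.2, 193.4], [263.8, 184.8], [268.0, 190.2]]
far top edge y=20 [[246.5, 175.3], [238.3, 183.3]]
172  48  74 149 202 195 197 193 165 110 120 122 117 118 122 121 139 205 195 183 187 192 193 191 181 179 189 191 195 199 194 183 128 137 138 139 148
174  73  73 101 167 202 172 109 120 121 120 119 121 122 122 153 197 182 187 191 194 191 182 178 186 190 193 197 194 183 123 136 140 142 144 145  83
176  70  74  99 139 133 136 132 121 116 117 122 137 153 205 182 188 192 193 190 184 185 188 190 194 197 195 184 129 135 134 141 131  60 100 170 140
178 135 139 134 130 132 129 125 135 147 147 203 203 181 187 192 194 191 182 185 188 189 194 198 195 184 129 137 140 145 132  73 109 117 104 103  99
180 125 125 128 131 131 126 129 133 128 126 126 130 168 195 194 185 186 187 188 193 198 196 186 131 137 140 146 134  70  85  89  97  98  97  96 100
182 117 123 124 121 125 129 128 128 129 128 126 128 130 131 127 153 185 195 200 195 187 133 137 138 142 135  73  88  90  89  91  98 103 102 100  99
184 126 123 123 124 124 123 122 125 130 128 127 124 124 130 127 127 124 127 141 132 141
[... 840 characters left out ...]
 139 144 137  67  64  74  90  94  89  82  86  97 102 101 100  94  93  91  88  87  88  89  91 111 100  95  89
198  95  83  82  81  79  82 100 139 143 132  84  99 102 103  98  80  81  84  91  95  91  92  90  91  97  96  95  93  92  91  87  87 101  92  96 100
200  82  84  90  96  87  96 106 102  99  88  90  89  89  90  92  92  93  92  90  83  81  72  74  75  75  83  92  97  97  94  91  92 110 100 115 161
202  87  85  80  82  98  93  97 102 104  77  92  84  82  77  73  73  75  76  79  80  83  84  84  82  83  82  83  83  88  93  94  95 113 100  97  97
204  92  92  91  90 103  87  84  82  80  66  78  79  79  82  83  83  83  82  83  83  83  83  84  82  80  80  81  82  87  93  99 146 127 118 108 106
```

The tail's top-face corners are at about (264,185) and (257,193), against (263.8,184.8) and (255.2,193.4) predicted, so the batten is still seated flat. The knob image has shifted by the full travel and it slipped against its stop. Handing in.

```bash
python3 - <<'E'
from bench import r
print(r.close_job())
E
```

```text
the job is handed in; nothing more can be done
None
```

I handed the job in at about 37 s on the robot clock with the batten on the slope against the ledge and end stop, the knob screwed down and the arm clear; the hand-in gave no verdict, and I inferred full-down from torque and images (good to about 0.3 rad, limit 0.15) and did not measure the foot force.

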